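# Secure specimen pots under a retaining bar and dot-mark the batch

## Robot

A 6-joint arm with a two-finger parallel gripper is mounted at the origin on the work surface. World frame = base frame: x ahead of the robot, y to its left, z up, the work surface at z = 0. Lengths are in mm, angles in rad, forces in N, time in s.
With the tool pointing down it reaches from about 300 to 775 mm from the base axis. Payload 14.6 kg.
Tool frame: the origin (TCP) lies midway between the tips of the shut fingers; the grasp point (between the pads) lies 19 mm behind it (manip.grasp_offset is the distance from the TCP to the grasp point, in mm); z points along the fingers, y is the line along which they close (so a half turn about z gives the same grasp; the last joint's range is limited). The gripper opens to 94 mm and grips with 3 to 60 N. Pads are 16 mm wide; open, the fingers measure 119 mm over their backs; the gripper's body (75 mm by 177 mm) begins 78 mm behind the grasp point.
Start: joints at [-1.185, 0.3, 1.521, -0, 1.321, -0.067], TCP at [240.609, -494.567, 179.546] pointing down, gripper open.
Joint ranges: [-3.03, 3.03], [-0.79, 2.21], [0.23, 2.52], [-1.04, 4.18], [0, 3.07], [-2.55, 2.55]. Speed limits (rad/s): [2.22, 2.22, 2.57, 3.14, 3.14, 3.14].

## Interface

Orientations are given as [roll, pitch, yaw] about the fixed x, y, z axes, in that order (R = Rz(yaw) Ry(pitch) Rx(roll)).
In Python, from cell import manip, viewer gives the robot as it stands. The module is installed in compiled form; this text tells all that it offers.
- The arm moves only by the tool move_arm, never from a script. Its argument "moves" is a list of rows, each a list of 4 numbers: the shift along the tool's x, y, z in m, then the turn about the tool's z in rad. A call has 1 to 12 rows; each row is the pose to reach, as a shift and turn from the pose commanded when the call began, along the tool's axes at that moment; what a row does not reach only later rows make up. A row lasts 1/10 s, in which the tool goes at most 50 mm and 8.59 degrees, less where a joint would pass 70% of its speed; a pose out of reach is approached as far as the arm can. A call with a gripper value outside its range is refused whole. "jaw" is the finger opening in m, from 0 to 0.094, set as the call begins (left out, the last holds). The fingers move at their own pace and stop on an object; "squeeze" is the grip in N (left out, the last holds). Time passes only in rows, so rows that repeat a pose let the fingers close. It gives the time, the measured TCP pose, the force, the opening and the grip force at its end, in the units of the state.
- manip.read_state(): the state, without advancing time (a new reading comes with each control period).
- viewer.camera(name): name is "side" or "top"; returns a dict with "frame" (400x640x3 uint8, blue, green, red), "z_map" (400x640 float32, mm along the optical axis (not along the pixel's ray), 0 where there is no reading), "fx", "fy", "cx", "cy" (pixels), "origin" and "orientation" of the camera in the world. Camera axes: x right, y down, z forward; pixel columns grow to the right and rows downward; lengths in mm; the calibration is good to about 2 mm. A picture is of the moment at which its call begins.
- manip.sign_off(): hands the job in; it is judged then, once.
The state is a dict: "clock": time; "joints": joint angles; "qd": joint speeds; "effort": joint torques, N m; "eef_pos": TCP position; "eef_rot": TCP orientation; "wrist_force": force on the tool from outside, world axes, zero at the start; "moment": the same for the moment, N m; "finger_gap": finger opening in mm; "finger_force": force on a finger pad.
Only numpy, scipy, OpenCV 4.12 (cv2) and the standard library are available. Lean on these libraries where they do the work, as an engineer would, in place of code of your own. Each camera call takes 0.05 s, during which the arm holds its last target. There are 200 camera calls.

## Task

Draw the carriage back to its loading stop, at the end of the track away from the marking stand, then stand every specimen pot upright in the carriage's trough, and lay the retaining bar across the carriage's two end blocks, in their notches, with its dotted end towards the marking stand. Then slide the carriage along by its post until the dot on the bar lies under the marking tip, press the plunger fully down and let it spring back, and draw the loaded carriage, bar still in place, back to its loading stop. The pots are thin glass: hold them gently, with no more than about 40 N of grip, and leave the dropper bottle, the jar and the sample tray where they are.

Things in the scene. Friction and masses are not known exactly. Their poses are not given: they have to be found in the camera images.
- track: grey flat guide track fixed to the bench, 150 x 460 mm and 10 mm high; origin on the bench, on the centre line of bar and trough, at the middle of its length; its y axis is the slide direction, +y towards the marking stand's end (it may be turned a few degrees)
- carriage (a joint): travel of the aluminium carriage along the track's +y, in m: 0 at the loading stop (the -y end), 0.20 at the far end; it stays where left (about 2.5 N of friction). At 0 the trough point is 100 mm to the -y side of the track's origin
- trough (a point): centre of the carriage's trough floor, 24 mm above the bench; axes as the track's. Trough 44 mm wide (x), 176 long (y), side walls 5 thick, 6 high. At y = -100 and +100 mm an end block, 52 wide (x), 24 long (y), top 45 mm above this floor; lips 5 mm high on it leave a notch 36 mm wide for the bar. Carriage plate 135 x 250 mm, x -97 to +37
- handle (a point): grip point on the upright steel post of the carriage, 16 mm diameter, on the robot's side of the carriage; the post's top is 10 mm above this point, the plate 52 mm below it (the post's lowest 6 mm carry a 30 mm collar)
- tip (a point): lower point of the marking tip, straight below the plunger on the marking stand; with the plunger up it is 89 mm above the bench, 12 mm above the top of a laid bar
- plunger_head (a point): centre of the top of the plunger's black round head, 28 mm diameter, 195 mm above the bench when up; press it straight down
- plunger (a joint): plunger travel downwards in m: 0 up, 0.010 fully down (a spring of about 5 N returns it)
- stand: marking stand, fixed; origin on the bench straight below the tip, axes as the track's. Its upright post, 24 x 30 mm, stands 115 mm behind the tip (+x), an arm 26 mm wide, from 137 to 155 mm above the bench, reaches forward from it to the tip
- bar: steel retaining bar, 30 mm wide (x), 240 mm long (y), 8 mm thick, with a black grip block in the middle, 20 mm wide (x), 40 mm long (y), from 8 to 30 mm above the underside; origin at the centre of its underside
- mark (a point): black dot, 10 mm diameter, on the bar's top face 85 mm from the middle (the bar's +y end)
- pot1: glass specimen pot with black lid, 36 mm diameter, 42 mm high; origin at the centre of its underside, z up (may be absent)
- pot2: glass specimen pot with black lid, 36 mm diameter, 42 mm high; origin at the centre of its underside, z up (may be absent)
- pot3: glass specimen pot with black lid, 36 mm diameter, 42 mm high; origin at the centre of its underside, z up (may be absent)
- pot4: glass specimen pot with black lid, 36 mm diameter, 42 mm high; origin at the centre of its underside, z up (may be absent)
- dropper: amber dropper bottle, 44 mm diameter, 85 mm high, not to be moved
- jar: closed jar, 56 mm diameter, 60 mm high, not to be moved
- sample_tray: white divided sample tray, 70 x 110 mm, 25 mm high, not to be moved
There are look-alikes about, which are no part of the job. Leave any blue look-alike of the pot4 alone.

How it is judged (in metres and radians):
On the way, in this order (a step that is already met when the one before it is completed fails the run):
1. the carriage is at its loading stop (within 5 mm) (value of joint carriage below 0.005 m), for 0.2 s.
2. every pot stands upright in the trough, released (x of pot1 in the frame of trough between -0.008 and 0.008 m and y of pot1 in the frame of trough between -0.075 and 0.075 m and z of pot1 in the frame of trough between -0.003 and 0.004 m and angle between each of pot1, pot2, pot3, pot4's own z axis and vertical below 0.1 rad and contact force between the fingers and pot1 below 0.3 N and x of pot2 in the frame of trough between -0.008 and 0.008 m and y of pot2 in the frame of trough between -0.075 and 0.075 m and z of pot2 in the frame of trough between -0.003 and 0.004 m and contact force between the fingers and pot2 below 0.3 N and x of pot3 in the frame of trough between -0.008 and 0.008 m and y of pot3 in the frame of trough between -0.075 and 0.075 m and z of pot3 in the frame of trough between -0.003 and 0.004 m and contact force between the fingers and pot3 below 0.3 N and x of pot4 in the frame of trough between -0.008 and 0.008 m and y of pot4 in the frame of trough between -0.075 and 0.075 m and z of pot4 in the frame of trough between -0.003 and 0.004 m and contact force between the fingers and pot4 below 0.3 N), for 0.3 s.
3. the bar lies across both end blocks in their notches, dotted end towards the stand, released (all of step 2 and x of bar in the frame of trough between -0.006 and 0.006 m and y of bar in the frame of trough between -0.018 and 0.018 m and z of bar in the frame of trough between 0.042 and 0.049 m and angle between the y axis of bar and the y axis of trough, either way round below 0.06 rad and y of mark in the frame of trough above 0.04 m and angle between bar's own z axis and vertical below 0.04 rad and contact force between the fingers and bar below 0.3 N), for 0.3 s.
4. the dot is under the tip (within 6 mm horizontally), carriage at rest (x of bar in the frame of trough between -0.006 and 0.006 m and y of bar in the frame of trough between -0.018 and 0.018 m and z of bar in the frame of trough between 0.042 and 0.049 m and angle between the y axis of bar and the y axis of trough, either way round below 0.06 rad and y of mark in the frame of trough above 0.04 m and angle between bar's own z axis and vertical below 0.04 rad and horizontal distance between mark and tip below 0.006 m and velocity of joint carriage between -0.01 and 0.01 m/s), for 0.3 s.
5. the plunger is pressed down (8.5 mm or more) on the dot (x of bar in the frame of trough between -0.006 and 0.006 m and y of bar in the frame of trough between -0.018 and 0.018 m and z of bar in the frame of trough between 0.042 and 0.049 m and angle between the y axis of bar and the y axis of trough, either way round below 0.06 rad and y of mark in the frame of trough above 0.04 m and angle between bar's own z axis and vertical below 0.04 rad and horizontal distance between mark and tip below 0.006 m and value of joint plunger above 0.0085 m), for 0.1 s.
At the end, for the whole second after the job is handed in: Pots upright on the trough floor (8 mm across, 75 mm along of its middle); bar flat in both notches (6 mm across, 18 mm along), dotted end to the stand; carriage back within 5 mm of its loading stop; plunger up (2 mm); nothing held or moving (all of step 3 and value of joint carriage below 0.005 m and value of joint plunger below 0.002 m and linear speed of each of bar, pot1, pot2, pot3, pot4 below 0.01 m/s); the robot touches nothing.
It fails at once if a pot is squeezed or pressed by the fingers with more than 50 N a finger (100 N over both) (contact force between the fingers and pot1 above 100 N or contact force between the fingers and pot2 above 100 N or contact force between the fingers and pot3 above 100 N or contact force between the fingers and pot4 above 100 N).
It fails at once if a bystander (dropper bottle, jar, sample tray) is moved by more than 25 mm (distance of any of dropper, jar, sample_tray from where it was at the start of the episode above 0.025 m).
Of pot1, pot2, pot3, pot4 only 2 to 4 are there at a start; the rules pass over those that are not, and their reading is None.
At some moment in a run one of bar, pot1, pot2, pot3, pot4 may be knocked a few centimetres aside while the robot is not near it.
It also fails if it takes over 210 s, if anything falls off the work surface, if the arm or the gripper's body presses on something with over 40 N, if the wrist force passes 120 N, or if a joint passes its speed limit or range.

## Working session

There is one attempt and no reset: what is moved stays moved. The work goes in short steps, Python scripts to look and compute and a tool call to move; the robot and the scene stay as the last step left them, time stands still between calls to the robot, and variables do not carry over. Pictures are saved under pics/ and viewed, at most 15 in all, crops included, and the job is handed in when it is done.

Besides the shell and the picture viewer there is one more tool, called after ">>>" as name([rows], argument=value, ...), one row to a line, values as JSON. move_arm: Moves the arm, as the interface text tells. Its arguments: {"type":"object","properties":{"moves":{"type":"array"},"jaw":{"type":"number"},"squeeze":{"type":"number"}},"required":["moves"]}

```bash
mkdir -p pics
cat > h.py <<'E'
import numpy as np, cv2
from scipy.spatial.transform import Rotation as R
from cell import manip, viewer
def cam(n,save=None):
    c=viewer.camera(n)
    if save: cv2.imwrite('pics/%s.png'%save,c['frame'])
    return c
def pose(c):
    o=np.array(c['orientation'],float)
    r=R.from_euler('xyz',o).as_matrix() if o.shape==(3,) else (o if o.shape==(3,3) else None)
    return np.array(c['origin'],float),r
def cloud(c):
    o,r=pose(c);z=c['z_map'];v,u=np.mgrid[:z.shape[0],:z.shape[1]]
    p=np.stack([(u-c['cx'])/c['fx']*z,(v-c['cy'])/c['fy']*z,z],-1)
    w=p@r.T+o; w[z==0]=np.nan
    return w
def ray(c,u,v,h):
    o,r=pose(c);d=r@np.array([(u-c['cx'])/c['fx'],(v-c['cy'])/c['fy'],1])
    return o+d*(h-o[2])/d[2]
def pix(c,p):
    o,r=pose(c);q=r.T@(np.array(p,float)-o);return q[0]/q[2]*c['fx']+c['cx'],q[1]/q[2]*c['fy']+c['cy']
E
python3 - <<'E'
from h import *
for n in('top','side'):
    c=cam(n,n+'0');print(n,c['origin'],c['orientation'],c['fx'],c['cx'],c['cy'])
    w=cloud(c);print(np.nanpercentile(w.reshape(-1,3),[1,50,99],axis=0).round())
s=manip.read_state();print(s['eef_pos'],s['eef_rot'],s['clock'],manip.grasp_offset)
E
```

```text
top [ 537.3671071   -16.9659148  1053.62797485] [-3.08656213  0.01553269 -1.55694396] 379.10504695000463 317.6742984248807 196.4953692287105
[[   58. -1362.  -756.]
 [  587.    -5.     0.]
 [ 1583.  1413.   355.]]
side [ 569.05190727 -739.07217258  814.39972495] [-2.2961036   0.00977052 -0.03244517] 364.46030168878826 322.4828586166944 195.60752384270626
[[-380. -526. -759.]
 [ 580.   46.   -0.]
 [1835. 2267.  651.]]
[ 240.52195701 -494.33670641  179.04443071] [-3.14056679e+00 -8.04937263e-05  4.52765581e-01] 0.1 18.8
```

View pics/top0.png

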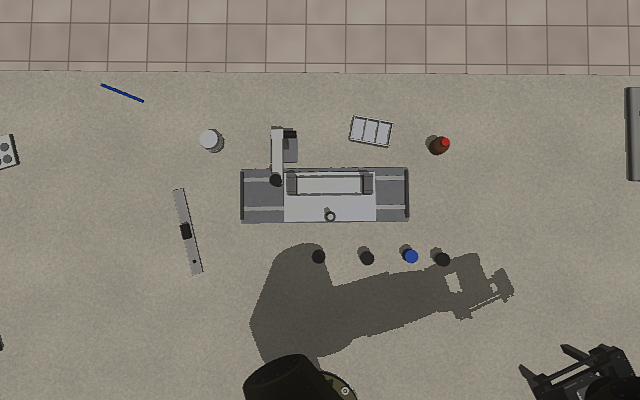

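View pics/side0.png

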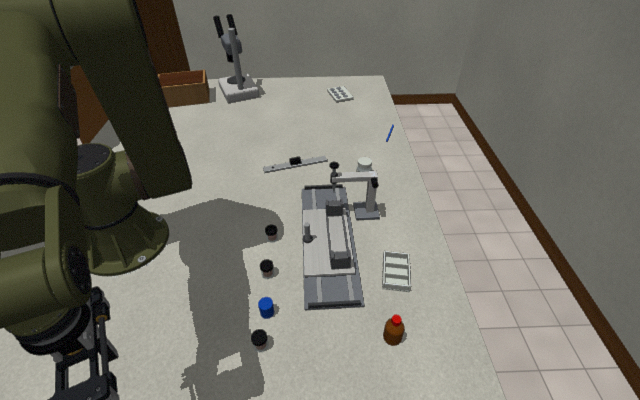

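Top view: black lids at (318,257), (367,258) and (442,259), blue look-alike at (410,256). The bar is at (186,232) with its dot at (195,262). The post is at (330,216), the end blocks at (291,183) and (367,183), and the plunger head at (276,180).

```bash
cat >> h.py <<'E'
def blobs(c,mask,h,amin=15,roi=None):
    m=mask.astype(np.uint8)
    if roi: k=np.zeros_like(m);k[roi[1]:roi[3],roi[0]:roi[2]]=1;m=m*k
    n,l,s,ce=cv2.connectedComponentsWithStats(m)
    return [(s[i,4],ce[i].round(1),ray(c,*ce[i],h).round(1)) for i in range(1,n) if s[i,4]>=amin]
E
python3 - <<'E'
from h import *
c=cam('top');d=cam('side');f=c['frame'].astype(int);w=cloud(c);z=w[...,2];W=cloud(d)
def hm(name,lo,hi,roi,z=z,w=w,c=c):
    m=(z>lo)&(z<hi)
    k=np.zeros_like(m);k[roi[1]:roi[3],roi[0]:roi[2]]=1;m&=k
    n,l,s,ce=cv2.connectedComponentsWithStats(m.astype(np.uint8))
    for i in range(1,n):
        if s[i,4]>8:
            p=w[l==i];(r)=cv2.minAreaRect(p[:,:2].astype(np.float32));print(name,s[i,4],ce[i].round(1),'med',np.median(p,axis=0).round(1),'rect',np.round(r[0],1),np.round(r[1],1),round(r[2],1))
hm('pots',34,50,(290,235,500,290))
hm('barblock',22,40,(160,180,220,290))
hm('bar',4,14,(160,180,220,290))
hm('blocks',62,82,(280,165,380,200))
hm('post',60,95,(315,205,345,230))
hm('head',180,210,(255,160,300,200))
hm('arm',140,170,(255,120,300,200))
hm('plate',14,28,(280,165,385,230))
hm('track',5,13.5,(230,160,420,230))
hm('tray',15,35,(340,110,400,155))
hm('jar',50,70,(190,120,230,160));hm('drop',60,100,(420,130,460,160))
print('all dark', blobs(c,f.max(2)<45,42,10,(150,160,480,290)))
g=d['frame'].astype(int)
print('side dark',blobs(d,g.max(2)<45,42,10,(230,140,400,360)))
print('side row pots med',[np.nanmedian(W[v-3:v+3,u-3:u+3].reshape(-1,3),axis=0).round(1) for u,v in((271,230),(266,266),(266,302),(259,337),(334,166))])
E
```

```text
pots 152 [410.7 255.9] med [ 438.9 -248.1   42.8] rect [ 439.8 -247.9] [34.1 33.7] 1.2
pots 145 [318.  256.2] med [434.9  -3.6  42.6] rect [433.7  -3.5] [34.6 31.9] 0.7
pots 146 [366.8 258. ] med [ 431.7 -133.    42.6] rect [ 431.6 -132.1] [32.3 33.9] 1.1
pots 153 [442.4 259.2] med [ 432.1 -331.3   42.5] rect [ 431.1 -332. ] [33.7 34.1] 89.0
barblock 118 [184.6 231.1] med [495.3 357.9  30.1] rect [494.9 359.4] [39.7 20.2] 14.1
bar 842 [187.5 231.3] med [493.4 356.2   8.3] rect [495.1 358.1] [239.3  39.9] 15.8
blocks 204 [367.6 183.1] med [ 628.1 -130.5   70.7] rect [ 627.8 -130.2] [52.4 24. ] 0.9
blocks 185 [291.1 184.2] med [623.1  68.9  71.1] rect [622.7  69. ] [52.4 22.1] 0.9
post 30 [329.6 216.4] med [541.  -33.3  86. ] rect [539.8 -32.1] [12.7 12.8] 0.9
head 117 [274.8 179.5] med [621.   94.9 195.3] rect [622.  95.] [26.9 25.3] 89.7
arm 633 [278.8 149.9] med [701.8  93.5 155.6] rect [679.7  82.7] [137.4  58.1] 0.2
plate 3666 [328.9 197.9] med [586.1 -28.7  24.7] rect [596.5 -28.3] [137.6 263.1] 0.8
track 38 [288.9 160.9] med [692.   81.1  11. ] rect [692.5  79.7] [ 5.9 36.8] 2.6
[... 1918 characters left out ...]
79.2, 174.2,  42. ])), (np.int32(10), array([338.6, 186.3]), array([644.2, 175.8,  42. ])), (np.int32(99), array([333.8, 210.5]), array([622.2,  62.2,  42. ])), (np.int32(109), array([270.7, 230. ]), array([435.3, -11.3,  42. ])), (np.int32(119), array([340.3, 263. ]), array([ 628.2, -138.4,   42. ])), (np.int32(118), array([266.3, 265.8]), array([ 433.2, -139.6,   42. ])), (np.int32(116), array([333.4, 305.1]), array([ 602.9, -262.6,   42. ])), (np.int32(203), array([258.7, 337.6]), array([ 432.6, -337.6,   42. ]))]
side row pots med [array([434.8,  -8.8,  42.3]), array([ 431. , -138.5,   42. ]), array([ 440. , -246.2,   42.1]), array([ 431.8, -335.3,   42.5]), array([621.1,  87.4, 193.3])]
```

```bash
cat >> h.py <<'E'
def plan(x,y,z,yaw=None,s=None):
    s=s or manip.read_state();p=np.array(s['eef_pos']);r=R.from_euler('xyz',s['eef_rot']).as_matrix()
    t=r.T@(np.array([x,y,z])-p)/1000
    y0=np.arctan2(r[1,0],r[0,0])
    a=0 if yaw is None else -((yaw-y0+np.pi)%(2*np.pi)-np.pi)
    print('shift',t.round(4),'turn',round(a,4),'at',p.round(1),'yaw',round(y0,4),'t',s['clock'],'F',np.round(s['wrist_force'],1))
E
python3 -c "
from h import *
plan(540.5,-33,150,np.pi/2+.022)"
```

```text
shift [ 0.4716 -0.2836  0.0294] turn -1.14 at [ 240.6 -494.4  179.2] yaw 0.4528 t 0.2 F [ 0.3 -0.8  0.5]
```

>>> move_arm([
  [0.472,-0.284,0.029,-1.14],
  [0.472,-0.284,0.029,-1.14],
  [0.472,-0.284,0.029,-1.14],
  [0.472,-0.284,0.029,-1.14],
  [0.472,-0.284,0.029,-1.14],
  [0.472,-0.284,0.029,-1.14],
  [0.472,-0.284,0.029,-1.14],
  [0.472,-0.284,0.029,-1.14],
  [0.472,-0.284,0.029,-1.14],
  [0.472,-0.284,0.029,-1.14],
  [0.472,-0.284,0.029,-1.14],
  [0.472,-0.284,0.029,-1.14],
], jaw=0.06, squeeze=30)

```text
clock: 1.4
eef_pos: [542.3, -28.4, 149.7]
eef_rot: [-3.141, -0.001, 1.597]
wrist_force: [-0.5, 0.0, 0.7]
finger_gap: 60.0
finger_force: 0.0
```

```bash
python3 -c "
from h import *
cam('side','s1');c=cam('top','t1');print(pix(c,[540.5,-33,57]))
plan(540.5,-33,58,np.pi/2+.022)"
```

```text
(np.float64(329.69766064126776), np.float64(216.2680951586842))
shift [-0.0011 -0.0002  0.092 ] turn 0.002 at [540.8 -31.9 150. ] yaw 1.5948 t 1.5 F [ 0.1 -0.8  1.4]
```

View pics/s1.png

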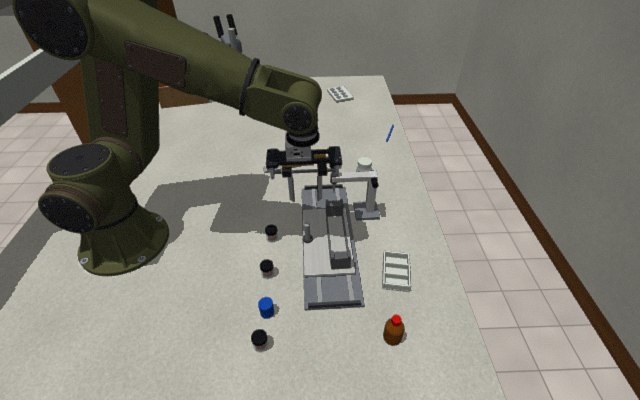

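Side view: the open fingers straddle the post at about (307,233). Three black pots and the blue one are on the bench at their earlier pixels, and no other pot is in view. I'll descend and grip the post.

>>> move_arm([
  [-0.001,0,0.045,0],
  [-0.001,0,0.08,0],
  [-0.001,0,0.092,0],
  [-0.001,0,0.092,0],
  [-0.001,0,0.092,0],
])

```text
clock: 2.0
eef_pos: [541.5, -34.4, 60.2]
eef_rot: [3.14, 0.0, 1.592]
wrist_force: [1.0, 0.0, 0.4]
finger_gap: 60.0
finger_force: 0.0
```

>>> move_arm([
  [0,0,0,0],
  [0,0,0,0],
  [0,0,0,0],
  [0,0,0,0],
], jaw=0.0)

```text
clock: 2.4
eef_pos: [541.0, -33.7, 59.0]
eef_rot: [3.141, 0.0, 1.593]
wrist_force: [0.6, -0.4, -0.0]
finger_gap: 31.3
finger_force: 0.0
```

>>> move_arm([
  [0,0,0,0],
  [0,0,0,0],
  [0,0,0,0],
  [0,0,0,0],
  [-0.01,0,0,0],
  [-0.025,0,0,0],
  [-0.04,0,0,0],
  [-0.055,0,0,0],
  [-0.07,0,0,0],
  [-0.08,0,0,0],
  [-0.082,0,0,0],
  [-0.082,0,0,0],
])

```text
clock: 3.6
eef_pos: [543.2, -116.3, 58.7]
eef_rot: [3.14, 0.0, 1.592]
wrist_force: [6.0, -2.0, -3.6]
finger_gap: 12.5
finger_force: 30.0
```

>>> move_arm([
  [-0.002,0,0,0],
  [-0.004,0,0,0],
  [-0.004,0,0,0],
])

```text
clock: 3.9
eef_pos: [543.3, -118.9, 58.6]
eef_rot: [3.14, -0.002, 1.593]
wrist_force: [4.4, 5.7, 0.1]
finger_gap: 12.6
finger_force: 30.0
```

Run:
```python
from h import *
d=cam('side');c=cam('top')
f=np.hstack([cv2.resize(d['frame'][180:320,230:400],None,fx=2.3,fy=2.3),cv2.resize(c['frame'][150:290,270:440],None,fx=2.3,fy=2.3)])
cv2.imwrite('pics/m1.png',f)
W=cloud(d)
for n,w,c_ in(('top',cloud(c),c),):
    z=w[...,2];m=(z>64)&(z<78)&(w[...,0]>590)&(w[...,0]<660)
    k,l,s,ce=cv2.connectedComponentsWithStats(m.astype(np.uint8))
    for i in range(1,k):
        if s[i,4]>30: print(s[i,4],cv2.minAreaRect(w[l==i][:,:2].astype(np.float32)))
```

```text
200 ((630.144287109375, -215.8096466064453), (49.638370513916016, 24.657302856445312), 0.9136622548103333)
192 ((625.107177734375, -15.634099006652832), (49.75126266479492, 23.54305076599121), 0.7047320008277893)
```

View pics/m1.png

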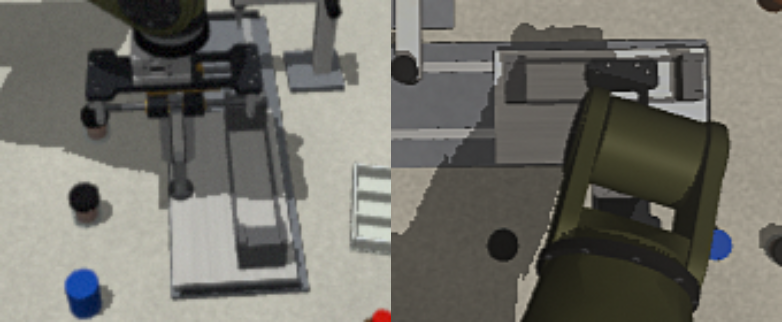

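Both crops show the carriage at the -y end of the track, with its blocks now centred at about (627.6,-115.7). I'll push slightly to confirm it is at the stop.

>>> move_arm([
  [-0.002,0,0,0],
  [-0.004,0,0,0],
  [-0.004,0,0,0],
])

```text
clock: 4.3
eef_pos: [543.2, -119.5, 58.5]
eef_rot: [3.141, -0.007, 1.593]
wrist_force: [4.3, 29.3, 2.3]
finger_gap: 12.7
finger_force: 30.0
```

>>> move_arm([
  [0.006,0,0,0],
  [0.006,0,0,0],
  [0.006,0,0,0],
  [0.006,0,0,0],
  [0.006,0,-0.03,0],
  [0.006,0,-0.06,0],
  [0.006,0,-0.08,0],
  [0.006,0,-0.08,0],
], jaw=0.065, squeeze=20)

```text
clock: 5.1
eef_pos: [543.7, -118.4, 141.2]
eef_rot: [3.137, 0.001, 1.592]
wrist_force: [-0.3, 0.5, 0.6]
finger_gap: 64.8
finger_force: 0.0
```

```bash
python3 -c "
from h import *
plan(434,-3.6,80,np.pi/2+.0255)"
```

```text
shift [ 0.1172 -0.1075  0.0605] turn -0.004 at [ 543.7 -118.4  141.2] yaw 1.5923 t 5.1 F [-0.3  0.5  0.6]
```

>>> move_arm([
  [0.035,-0.035,0.02,0],
  [0.07,-0.07,0.04,0],
  [0.1,-0.1,0.05,0],
  [0.117,-0.1075,0.06,0],
  [0.117,-0.1075,0.06,0],
  [0.117,-0.1075,0.09,0],
  [0.117,-0.1075,0.12,0],
  [0.117,-0.1075,0.131,0],
  [0.117,-0.1075,0.131,0],
  [0.117,-0.1075,0.131,0],
])

```text
clock: 6.1
eef_pos: [433.3, -3.5, 8.3]
eef_rot: [3.141, 0.0, 1.592]
wrist_force: [0.1, -0.3, 0.3]
finger_gap: 65.1
finger_force: 0.0
```

>>> move_arm([
  [0,0,0,0],
  [0,0,0,0],
  [0,0,0,0],
  [0,0,0,0],
  [0,0,0,0],
  [0,0,0,0],
  [0,0,0,0],
], jaw=0.02)

```text
clock: 6.8
eef_pos: [432.9, -3.1, 7.9]
eef_rot: [3.141, 0.0, 1.593]
wrist_force: [-1.4, 0.2, 5.0]
finger_gap: 35.4
finger_force: 20.0
```

Run:
```python
from h import *
c=cam('top');w=cloud(c);z=w[...,2]
m=(z>64)&(z<78)&(w[...,0]>590)&(w[...,0]<660)
k,l,s,ce=cv2.connectedComponentsWithStats(m.astype(np.uint8))
for i in range(1,k):
    if s[i,4]>30: print(s[i,4],cv2.minAreaRect(w[l==i][:,:2].astype(np.float32)))
m=(z>34)&(z<50)&(w[...,0]>300)&(w[...,0]<560)
k,l,s,ce=cv2.connectedComponentsWithStats(m.astype(np.uint8))
for i in range(1,k):
    if s[i,4]>50: print(s[i,4],np.median(w[l==i],axis=0))
plan(627.6-.0255*55,-115.7+55,130,np.pi/2+.0255)
```

```text
190 ((630.1695556640625, -215.28407287597656), (49.555198669433594, 24.68520164489746), 1.089029312133789)
184 ((625.0380859375, -15.612536430358887), (49.694435119628906, 23.45845603942871), 0.9056323170661926)
151 [ 438.83011357 -248.07446083   42.68934756]
145 [ 431.59377574 -132.92409454   42.65583565]
157 [ 431.9987524  -331.19105814   42.68118556]
shift [-0.0619  0.1921 -0.122 ] turn -0.0035 at [432.9  -3.1   7.9] yaw 1.5928 t 6.85 F [-0.4  0.1  6.7]
```

>>> move_arm([
  [0,0,-0.04,0],
  [0,0,-0.08,0],
  [-0.01,0.03,-0.1,0],
  [-0.025,0.075,-0.1,0],
  [-0.04,0.12,-0.1,0],
  [-0.055,0.165,-0.1,-0.004],
  [-0.062,0.192,-0.1,-0.004],
  [-0.062,0.192,-0.1,-0.004],
  [-0.062,0.192,-0.07,-0.004],
  [-0.062,0.192,-0.045,-0.004],
  [-0.062,0.192,-0.035,-0.004],
  [-0.062,0.192,-0.035,-0.004],
])

```text
clock: 8.05
eef_pos: [624.9, -60.6, 41.4]
eef_rot: [-3.139, -0.0, 1.597]
wrist_force: [0.5, 0.6, -0.6]
finger_gap: 34.8
finger_force: 20.0
```

```bash
python3 -c "
from h import *
plan(627.6-.0255*55,-115.7+55,32.5,np.pi/2+.0255);print(manip.read_state()['finger_gap'])"
```

```text
shift [-0.0002  0.0013  0.0089] turn 0.0006 at [624.9 -60.6  41.4] yaw 1.5969 t 8.05 F [ 0.5  0.6 -0.6]
34.81532998366073
```

>>> move_arm([
  [0,0.001,0.004,0],
  [0,0.001,0.008,0],
  [0,0.001,0.009,0],
  [0,0.001,0.009,0],
  [0,0.001,0.009,0],
])

```text
clock: 8.55
eef_pos: [627.1, -60.8, 33.9]
eef_rot: [3.141, 0.0, 1.597]
wrist_force: [-0.0, 0.2, -0.9]
finger_gap: 35.5
finger_force: 20.0
```

>>> move_arm([
  [0,0,0,0],
  [0,0,0,0],
  [0,0,0,0],
  [0,0,0,0],
  [0,0,-0.02,0],
  [0,0,-0.05,0],
  [0,0,-0.08,0],
  [0,0,-0.1,0],
  [0,0,-0.1,0],
], jaw=0.062)

```text
clock: 9.45
eef_pos: [628.2, -61.0, 136.6]
eef_rot: [3.137, 0.001, 1.597]
wrist_force: [1.0, 0.6, -0.0]
finger_gap: 62.1
finger_force: 0.0
```

```bash
python3 -c "
from h import *
plan(431.8,-132.7,8,np.pi/2+.0255)"
```

```text
shift [-0.0665 -0.1989  0.1277] turn 0.0006 at [628.2 -61.  136.6] yaw 1.5969 t 9.45 F [ 1.   0.6 -0. ]
```

Pot B.

>>> move_arm([
  [-0.015,-0.045,0,0],
  [-0.03,-0.09,0.01,0],
  [-0.045,-0.135,0.02,0],
  [-0.06,-0.18,0.04,0],
  [-0.0665,-0.199,0.06,0],
  [-0.0665,-0.199,0.06,0],
  [-0.0665,-0.199,0.09,0],
  [-0.0665,-0.199,0.12,0],
  [-0.0665,-0.199,0.128,0],
  [-0.0665,-0.199,0.128,0],
  [-0.0665,-0.199,0.128,0],
])

```text
clock: 10.55
eef_pos: [430.6, -132.5, 6.5]
eef_rot: [3.141, 0.0, 1.597]
wrist_force: [0.1, -0.3, -0.7]
finger_gap: 61.7
finger_force: 0.0
```

>>> move_arm([
  [0,0,0,0],
  [0,0,0,0],
  [0,0,0,0],
  [0,0,0,0],
  [0,0,0,0],
  [0,0,0,0],
  [0,0,0,0],
], jaw=0.02)

```text
clock: 11.25
eef_pos: [430.0, -132.6, 6.0]
eef_rot: [3.141, 0.0, 1.597]
wrist_force: [-0.6, 0.6, 6.1]
finger_gap: 35.1
finger_force: 20.0
```

Run:
```python
from h import *
c=cam('top','t2');w=cloud(c);z=w[...,2]
m=(z>34)&(z<80)&(w[...,0]>300)&(w[...,0]<660)
k,l,s,ce=cv2.connectedComponentsWithStats(m.astype(np.uint8))
for i in range(1,k):
    if s[i,4]>50: print(s[i,4],np.median(w[l==i],axis=0))
plan(627.6,-115.7,130,np.pi/2+.0255);print(manip.read_state()['finger_gap'])
```

```text
236 [ 629.05175983 -211.96448865   69.72253431]
196 [623.89930223 -14.46720435  70.67333117]
155 [625.0655804  -61.23735703  66.51675284]
151 [ 438.86512495 -248.40104959   42.60257835]
156 [ 432.13521986 -331.18614581   42.74791767]
shift [ 0.0117  0.198  -0.1239] turn 0.0005 at [ 430.  -132.6    6. ] yaw 1.5968 t 11.3 F [-1.4  0.4  6. ]
35.22324909167342
```

View pics/t2.png

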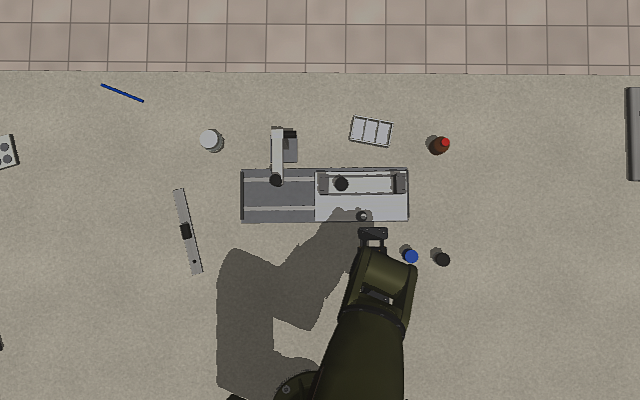

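The picture shows pot A standing in the trough at (341,184), top at z 66.5 as expected. The gripper is on pot B.

>>> move_arm([
  [0,0,-0.04,0],
  [0,0,-0.08,0],
  [0.0,0.02,-0.1,0],
  [0.005,0.06,-0.1,0],
  [0.008,0.11,-0.1,0],
  [0.0115,0.16,-0.1,0],
  [0.0115,0.197,-0.1,0],
  [0.0115,0.197,-0.1,0],
  [0.0115,0.197,-0.07,0],
  [0.0115,0.197,-0.045,0],
  [0.0115,0.197,-0.035,0],
  [0.0115,0.197,-0.035,0],
])

```text
clock: 12.5
eef_pos: [625.3, -115.8, 39.4]
eef_rot: [-3.139, -0.001, 1.597]
wrist_force: [-0.2, 0.1, -1.1]
finger_gap: 35.1
finger_force: 20.0
```

```bash
python3 -c "
from h import *
plan(627,-115.7,31,np.pi/2+.0255);print(manip.read_state()['finger_gap'])"
```

```text
shift [0.     0.0017 0.0084] turn 0.0003 at [ 625.3 -115.8   39.4] yaw 1.5966 t 12.5 F [-0.2  0.1 -1.1]
35.065052049548505
```

>>> move_arm([
  [0,0.001,0.004,0],
  [0,0.001,0.008,0],
  [0,0.001,0.0085,0],
  [0,0.001,0.0085,0],
  [0,0.001,0.0085,0],
])

```text
clock: 13.0
eef_pos: [627.5, -115.8, 32.4]
eef_rot: [3.141, 0.0, 1.597]
wrist_force: [-0.4, -0.6, -1.5]
finger_gap: 35.4
finger_force: 20.0
```

>>> move_arm([
  [0,0,0,0],
  [0,0,0,0],
  [0,0,0,0],
  [0,0,0,0],
  [0,0,-0.02,0],
  [0,0,-0.05,0],
  [0,0,-0.08,0],
  [0,0,-0.1,0],
  [0,0,-0.1,0],
], jaw=0.062)

```text
clock: 13.9
eef_pos: [628.6, -116.1, 135.1]
eef_rot: [3.137, 0.001, 1.597]
wrist_force: [-0.0, 0.0, 0.6]
finger_gap: 62.0
finger_force: 0.0
```

```bash
python3 -c "
from h import *
plan(432.5,-331.2,8,np.pi/2+.0255)"
```

```text
shift [-0.2098 -0.2023  0.1264] turn 0.0005 at [ 628.6 -116.1  135.1] yaw 1.5968 t 13.9 F [-0.   0.   0.6]
```

>>> move_arm([
  [-0.035,-0.035,0,0],
  [-0.07,-0.07,0,0],
  [-0.105,-0.105,0,0],
  [-0.14,-0.14,0,0],
  [-0.175,-0.175,0,0],
  [-0.21,-0.202,0.03,0],
  [-0.21,-0.202,0.05,0],
  [-0.21,-0.202,0.08,0],
  [-0.21,-0.202,0.11,0],
  [-0.21,-0.202,0.126,0],
  [-0.21,-0.202,0.126,0],
  [-0.21,-0.202,0.126,0],
])

```text
clock: 15.1
eef_pos: [430.7, -330.8, 5.9]
eef_rot: [-3.141, -0.001, 1.597]
wrist_force: [-0.3, -0.2, -0.1]
finger_gap: 62.1
finger_force: 0.0
```

>>> move_arm([
  [0,0,0,0],
  [0,0,0,0],
  [0,0,0,0],
  [0,0,0,0],
  [0,0,0,0],
  [0,0,0,0],
  [0,0,0,0],
], jaw=0.02)

```text
clock: 15.8
eef_pos: [431.1, -331.1, 6.5]
eef_rot: [3.141, 0.0, 1.597]
wrist_force: [-1.4, 0.8, 5.4]
finger_gap: 35.5
finger_force: 20.0
```

Run:
```python
from h import *
c=cam('top');w=cloud(c);z=w[...,2]
m=(z>60)&(z<80)&(w[...,0]>600)&(w[...,0]<660)
k,l,s,ce=cv2.connectedComponentsWithStats(m.astype(np.uint8))
for i in range(1,k):
    if s[i,4]>50: print(s[i,4],np.median(w[l==i],axis=0))
plan(628.5,-170.7,130,np.pi/2+.0255);print(manip.read_state()['finger_gap'])
```

```text
204 [ 629.46431778 -214.13263418   70.48620162]
186 [624.2558999  -14.46489445  70.55211666]
145 [625.2586931  -61.30585071  66.64614849]
147 [ 625.7442965  -116.05873783   66.47174066]
shift [ 0.1552  0.2016 -0.1235] turn 0.0005 at [ 431.1 -331.2    6.5] yaw 1.5968 t 15.85 F [-0.6  0.4  6.2]
35.531261998693324
```

>>> move_arm([
  [0,0,-0.04,0],
  [0,0,-0.08,0],
  [0.02,0.025,-0.105,0],
  [0.05,0.06,-0.105,0],
  [0.08,0.1,-0.105,0],
  [0.11,0.14,-0.105,0],
  [0.14,0.18,-0.105,0],
  [0.155,0.201,-0.1,0],
  [0.155,0.201,-0.1,0],
  [0.155,0.201,-0.07,0],
  [0.155,0.201,-0.05,0],
  [0.155,0.201,-0.04,0],
])

```text
clock: 17.05
eef_pos: [626.5, -171.0, 44.0]
eef_rot: [-3.139, -0.001, 1.596]
wrist_force: [-0.7, -0.9, -0.5]
finger_gap: 35.3
finger_force: 20.0
```

```bash
python3 -c "
from h import *
plan(628.5,-170.7,31.5,np.pi/2+.0255);print(manip.read_state()['finger_gap'])"
```

```text
shift [0.0003 0.0021 0.0125] turn 0.0 at [ 626.5 -171.    44. ] yaw 1.5963 t 17.05 F [-0.7 -0.9 -0.5]
35.34254826029404
```

>>> move_arm([
  [0,0.001,0.005,0],
  [0,0.001,0.01,0],
  [0,0.001,0.0125,0],
  [0,0.001,0.0125,0],
  [0,0.001,0.0125,0],
  [0,0.001,0.0125,0],
])

```text
clock: 17.65
eef_pos: [629.0, -170.9, 34.0]
eef_rot: [3.141, 0.0, 1.597]
wrist_force: [-0.1, 0.3, -0.7]
finger_gap: 35.1
finger_force: 20.0
```

>>> move_arm([
  [0,0,0,0],
  [0,0,0,0],
  [0,0,0,0],
  [0,0,0,0],
  [0,0,-0.02,0],
  [0,0,-0.05,0],
  [0,0,-0.08,0],
  [0,0,-0.1,0],
  [0,0,-0.13,0],
  [0,0,-0.13,0],
], jaw=0.062)

```text
clock: 18.65
eef_pos: [630.2, -171.3, 168.1]
eef_rot: [3.135, 0.002, 1.597]
wrist_force: [0.4, -0.5, -0.1]
finger_gap: 62.3
finger_force: 0.0
```

```bash
cat > bar.py <<'E'
from h import *
c=cam('top','t3');w=cloud(c);z=w[...,2];f=c['frame'].astype(int)
def show(m,a=50):
    k,l,s,ce=cv2.connectedComponentsWithStats(m.astype(np.uint8))
    for i in range(1,k):
        if s[i,4]>a: print(s[i,4],np.median(w[l==i],axis=0).round(1),[np.round(q,1) for q in cv2.minAreaRect(w[l==i][:,:2].astype(np.float32))])
show((z>60)&(z<80)&(w[...,0]>600)&(w[...,0]<660))
print('bar');q=(w[...,1]>200)&(w[...,0]<650)&(w[...,0]>300)
show((z>22)&(z<40)&q)
m=(z>4)&(z<36)&q;p=w[m][:,:2];p=p-p.mean(0);e=np.linalg.svd(p,full_matrices=False)[2][0];print('axis deg',np.degrees(np.arctan2(e[1],e[0])))
for b in blobs(c,(f.max(2)<90),8,4,(150,180,230,290)): print(b)
s=manip.read_state();print(s['eef_pos'],s['eef_rot'],s['clock'])
E
python3 bar.py
```

```text
187 [624.2 -14.5  70.7] [array([625.1, -15.6]), array([50. , 23.5]), np.float64(0.9)]
148 [625.1 -61.3  66.6] [array([626.4, -61.4]), array([34.5, 31.6]), np.float64(0.4)]
145 [ 625.8 -116.    66.9] [array([ 627.1, -116.1]), array([34.2, 31.6]), np.float64(1.8)]
bar
122 [495.4 358.3  30. ] [array([494.7, 359.2]), array([39.4, 21.6]), np.float64(19.0)]
axis deg -84.90484702027443
(np.int32(5), array([183.2, 189.8]), array([608.5, 374.3,   8. ]))
(np.int32(8), array([184.6, 195.9]), array([591.7, 369.7,   8. ]))
(np.int32(5), array([186.4, 202.6]), array([573. , 364.2,   8. ]))
(np.int32(24), array([189.3, 215.4]), array([537.6, 354.8,   8. ]))
(np.int32(159), array([185.5, 230.4]), array([496.1, 364.1,   8. ]))
(np.int32(9), array([192.8, 230.2]), array([496.9, 343.9,   8. ]))
(np.int32(14), array([195.3, 240.6]), array([468.4, 336. ,   8. ]))
(np.int32(8), array([197.6, 250.9]), array([440.4, 328.7,   8. ]))
(np.int32(6), array([227.7, 252.2]), array([438.2, 245.5,   8. ]))
(np.int32(15), array([200.3, 261.7]), array([411.1, 320.5,   8. ]))
(np.int32(9), array([194., 261.]), array([412.6, 337.8,   8. ]))
(np.int32(4), array([226.2, 262.8]), array([409.3, 248.7,   8. ]))
(np.int32(4), array([202.2, 270.2]), array([387.8, 314.3,   8. ]))
(np.int32(5), array([224.8, 286.4]), array([345. , 250.9,   8. ]))
[ 629.51514574 -171.00562239  165.46587281] [3.13833874e+00 1.19058176e-03 1.59683316e+00] 18.7
```

Run:
```python
from h import *
c=cam('top');w=cloud(c);z=w[...,2]
m=(z>4)&(z<14)&(w[...,1]>300)&(w[...,1]<420)&(w[...,0]<620)&(w[...,0]>370)
k,l,s,ce=cv2.connectedComponentsWithStats(m.astype(np.uint8));print(s[1:,4])
i=1+np.argmax(s[1:,4]);p=w[l==i][:,:2];print(cv2.fitLine(p.astype(np.float32),cv2.DIST_L2,0,.01,.01).ravel())
r=cv2.minAreaRect(p.astype(np.float32));print(r)
plan(495.2,358.7,110,np.radians(194.6))
```

```text
[  1   2 840   1   1   1   2   1   1   2   1   2   1   2   1   1   1   1
   1   1   1   1   2   1   1   1   1   1   1   1   1   1   1   1   1   1
   1   1   1   1   1   1   1   1   1   1   1   1   1   1   1   1   1   1
   1   1   1   1   1   2   1   1   1   1   1   1   1   1   1   1   1   2
   1   1   2   1   2   2   1   1   1   1   2   1   1   1   1   1   1]
[9.6557474e-01 2.6012573e-01 4.9410095e+02 3.5846445e+02]
((496.7324523925781, 359.85107421875), (243.10472106933594, 38.28450012207031), 15.691070556640625)
shift [ 0.5328 -0.1199  0.0535] turn -1.7996 at [ 628.9 -170.8  163.7] yaw 1.5968 t 18.75 F [-0.3  0.3 -0.5]
```

>>> move_arm([
  [0,-0.045,0,0],
  [0.01,-0.09,0,0],
  [0.04,-0.12,0,0],
  [0.085,-0.13,0,0],
  [0.13,-0.13,0,0],
  [0.175,-0.13,0,0],
  [0.22,-0.13,0,0],
  [0.265,-0.13,0,0],
  [0.31,-0.13,0,0],
  [0.355,-0.13,0,-0.14],
  [0.4,-0.13,0,-0.28],
  [0.445,-0.13,0,-0.42],
], jaw=0.05)

```text
clock: 19.95
eef_pos: [486.4, 272.3, 162.2]
eef_rot: [-3.14, 0.0, 2.023]
wrist_force: [-0.2, -0.3, -0.5]
finger_gap: 50.3
finger_force: 0.0
```

```bash
python3 -c "
from h import *
plan(495.2,358.7,110,np.radians(195.0))"
```

```text
shift [0.0738 0.0458 0.0521] turn -1.3808 at [486.4 272.3 162.2] yaw 2.0226 t 19.95 F [-0.2 -0.3 -0.5]
```

>>> move_arm([
  [0.03,0.02,0.01,-0.14],
  [0.06,0.04,0.02,-0.28],
  [0.074,0.046,0.04,-0.42],
  [0.074,0.046,0.052,-0.56],
  [0.074,0.046,0.052,-0.7],
  [0.074,0.046,0.052,-0.84],
  [0.074,0.046,0.052,-0.98],
  [0.074,0.046,0.052,-1.12],
  [0.074,0.046,0.052,-1.26],
  [0.074,0.046,0.052,-1.381],
  [0.074,0.046,0.052,-1.381],
  [0.074,0.046,0.052,-1.381],
])

```text
clock: 21.15
eef_pos: [496.5, 357.1, 110.6]
eef_rot: [-3.141, -0.001, -2.889]
wrist_force: [0.3, 1.1, 0.3]
finger_gap: 49.9
finger_force: 0.0
```

```bash
python3 -c "
from h import *
plan(495.2,358.7,10.5,np.radians(195.0))
c=cam('side','s3');cv2.imwrite('pics/s3c.png',cv2.resize(c['frame'][60:210,200:400],None,fx=3,fy=3))"
```

```text
shift [0.0007 0.0019 0.1001] turn -0.0093 at [496.5 357.1 110.6] yaw -2.889 t 21.15 F [0.3 1.1 0.3]
```

View pics/s3c.png

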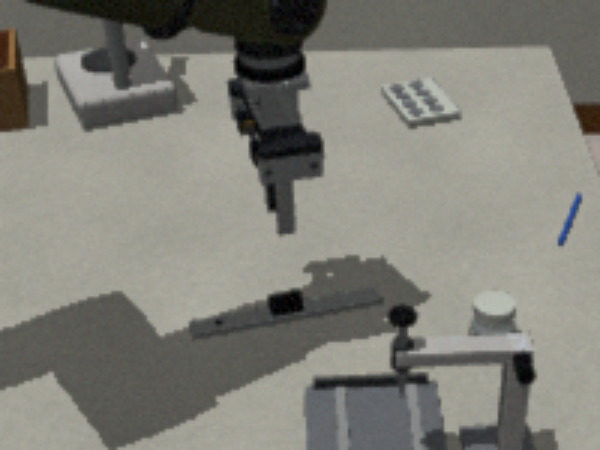

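The gripper hangs straight above the bar's grip block at crop pixel (287,302), turned to match the bar, so I'll descend.

>>> move_arm([
  [0.001,0.002,0.04,-0.009],
  [0.001,0.002,0.075,-0.009],
  [0.001,0.002,0.095,-0.009],
  [0.001,0.002,0.098,-0.009],
  [0.001,0.002,0.098,-0.009],
  [0.001,0.002,0.098,-0.009],
], squeeze=40)

```text
clock: 21.8
eef_pos: [496.0, 359.4, 15.0]
eef_rot: [3.141, 0.002, -2.877]
wrist_force: [0.1, -0.4, 0.0]
finger_gap: 50.0
finger_force: 0.0
```

>>> move_arm([
  [0,0,0,0],
  [0,0,0,0],
  [0,0,0,0],
  [0,0,0,0],
  [0,0,0,0],
  [0,0,0,0],
  [0,0,0,0],
], jaw=0.01)

```text
clock: 22.5
eef_pos: [495.4, 359.0, 13.6]
eef_rot: [3.142, -0.0, -2.876]
wrist_force: [-0.3, -0.1, 0.8]
finger_gap: 10.1
finger_force: 0.0
```

```bash
python3 -c "
from h import *
c=cam('side');d=cam('top');cv2.imwrite('pics/s4c.png',np.hstack([cv2.resize(c['frame'][100:230,220:350],None,fx=3,fy=3),cv2.resize(d['frame'][170:300,130:260],None,fx=3,fy=3)]))
print(pix(d,[495,359,30]),pix(c,[495,359,14]))
w=cloud(d);z=w[...,2];m=(z>22)&(z<40)&(w[...,1]>200)&(w[...,0]<600)&(w[...,0]>400)
k,l,s,ce=cv2.connectedComponentsWithStats(m.astype(np.uint8))
for i in range(1,k):
    if s[i,4]>8: print(s[i,4],np.median(w[l==i],axis=0))
"
```

```text
(np.float64(184.41116309106263), np.float64(231.13173131871048)) (np.float64(295.01986745501677), np.float64(161.4198314906824))
9 [595.22300037 208.98493256  23.53633285]
39 [554.32328466 208.45015322  23.01312781]
```

View pics/s4c.png

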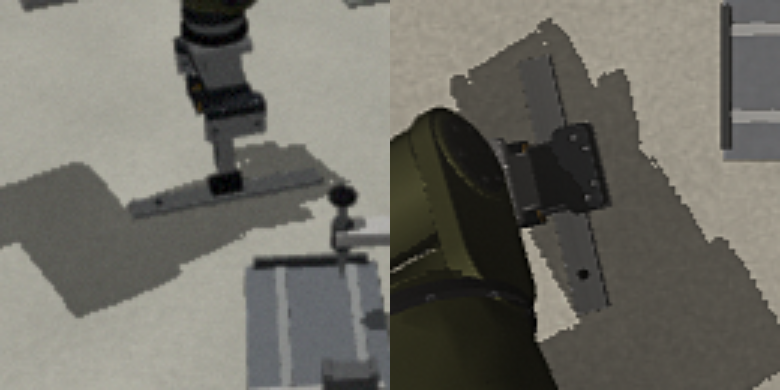

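```bash
python3 -c "
from h import *
c=cam('side');W=cloud(c)
for v in range(140,168,2): print(v,[tuple(W[v,u].round(0).astype(int)) for u in (289,292,295,298,301)])
cv2.imwrite('pics/s5c.png',cv2.resize(c['frame'][125:185,255:335],None,fx=9,fy=9,interpolation=cv2.INTER_CUBIC))
s=manip.read_state();print(s['finger_gap'],s['eef_pos'],s['joints'])
"
```

```text
140 [(np.int64(486), np.int64(272), np.int64(164)), (np.int64(496), np.int64(271), np.int64(164)), (np.int64(506), np.int64(272), np.int64(163)), (np.int64(516), np.int64(273), np.int64(163)), (np.int64(525), np.int64(282), np.int64(156))]
142 [(np.int64(486), np.int64(271), np.int64(157)), (np.int64(496), np.int64(274), np.int64(154)), (np.int64(505), np.int64(279), np.int64(151)), (np.int64(515), np.int64(283), np.int64(148)), (np.int64(525), np.int64(283), np.int64(148))]
144 [(np.int64(485), np.int64(275), np.int64(147)), (np.int64(495), np.int64(276), np.int64(146)), (np.int64(505), np.int64(277), np.int64(145)), (np.int64(514), np.int64(279), np.int64(143)), (np.int64(524), np.int64(282), np.int64(140))]
146 [(np.int64(485), np.int64(271), np.int64(141)), (np.int64(494), np.int64(276), np.int64(138)), (np.int64(500), np.int64(341), np.int64(94)), (np.int64(503), np.int64(486), np.int64(-3)), (np.int64(515), np.int64(482), np.int64(0))]
148 [(np.int64(467), np.int64(475), np.int64(-4)), (np.int64(489), np.int64(342), np.int64(85)), (np.int64(500), np.int64(342), np.int64(85)), (
[... 1644 characters left out ...]
06), np.int64(353), np.int64(15)), (np.int64(517), np.int64(365), np.int64(6))]
164 [(np.int64(473), np.int64(351), np.int64(9)), (np.int64(484), np.int64(347), np.int64(11)), (np.int64(495), np.int64(346), np.int64(11)), (np.int64(506), np.int64(354), np.int64(6)), (np.int64(517), np.int64(349), np.int64(9))]
166 [(np.int64(473), np.int64(341), np.int64(7)), (np.int64(484), np.int64(344), np.int64(4)), (np.int64(495), np.int64(343), np.int64(5)), (np.int64(506), np.int64(345), np.int64(3)), (np.int64(517), np.int64(344), np.int64(4))]
10.211132146799958 [495.36216674 358.96468772  13.53285046] [ 5.67215969e-01  6.10628652e-01  1.48241476e+00 -1.39119250e-06
  1.04861684e+00 -1.26877855e+00]
```

View pics/s5c.png

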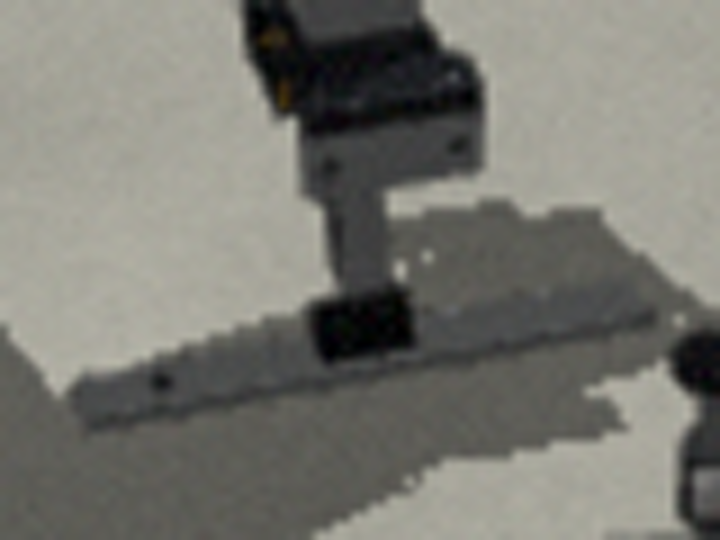

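The crop shows the finger ending at the top of the grip block (crop row 290), so the tips are well above the reported TCP. I'll raise the arm and measure the real tip height.

>>> move_arm([
  [0,0,-0.04,0],
  [0,0,-0.06,0],
  [0,0,-0.06,0],
  [0,0,-0.06,0],
  [0,0,-0.06,0],
])

```text
clock: 23.15
eef_pos: [494.8, 358.6, 72.2]
eef_rot: [-3.141, -0.002, -2.876]
wrist_force: [0.4, 0.1, -0.1]
finger_gap: 10.3
finger_force: 0.0
```

```bash
cat > tip.py <<'E'
from h import *
s=manip.read_state();p=np.array(s['eef_pos']);print(p.round(1),s['finger_gap'])
c=cam('side');W=cloud(c)
d=np.hypot(W[...,0]-p[0],W[...,1]-p[1])
m=(d<30)&(W[...,2]>34)&(W[...,2]<p[2]+90)
v,u=np.where(m);Z=W[m]
for r in range(v.min(),v.max()+1): 
    q=Z[v==r]
    if len(q): print(r,len(q),u[v==r].min(),u[v==r].max(),np.median(q,axis=0).round(0))
print('pred tip',pix(c,p))
E
python3 tip.py
```

```text
[494.8 358.6  72.2] 10.324956724523906
131 6 290 296 [498. 343. 154.]
132 7 290 296 [497. 344. 149.]
133 7 290 296 [497. 342. 147.]
134 7 290 296 [496. 340. 144.]
135 7 290 296 [496. 343. 138.]
136 7 290 296 [496. 342. 135.]
137 7 290 296 [496. 343. 130.]
138 6 290 296 [493. 343. 126.]
139 7 290 296 [495. 341. 123.]
140 7 290 296 [495. 345. 117.]
141 6 291 296 [496. 343. 114.]
142 6 291 296 [496. 341. 111.]
143 5 292 296 [497. 340. 108.]
144 1 292 292 [489. 352.  95.]
pred tip (np.float64(294.0005567359541), np.float64(148.38861173989028))
```

>>> move_arm([
  [0,0,0,0],
  [0,0,0,0],
  [0,0,0,0],
  [0,0,0.03,0],
  [0,0,0.055,0],
  [0,0,0.068,0],
  [0,0,0.072,0],
  [0,0,0.072,0],
  [0,0,0.072,0],
], jaw=0.05)

```text
clock: 24.1
eef_pos: [496.0, 359.4, 2.7]
eef_rot: [3.141, 0.002, -2.876]
wrist_force: [0.2, 0.0, 0.7]
finger_gap: 50.0
finger_force: 0.0
```

```bash
sed -i 's/d<30/d<60/; s/>34/>9/' tip.py; python3 tip.py | tail -14; python3 -c "
from h import *
c=cam('side');cv2.imwrite('pics/s6c.png',cv2.resize(c['frame'][125:185,255:335],None,fx=9,fy=9,interpolation=cv2.INTER_CUBIC))"
```

```text
153 9 291 299 [500. 324.  76.]
154 9 291 299 [499. 326.  70.]
155 6 294 299 [504. 322.  69.]
156 6 294 299 [504. 321.  65.]
157 7 293 299 [502. 324.  59.]
158 12 289 300 [497. 343.  41.]
159 13 289 308 [498. 353.  30.]
160 10 290 300 [500. 335.  38.]
161 11 290 300 [498. 329.  37.]
162 12 289 300 [495. 338.  27.]
163 10 286 300 [490. 350.  14.]
164 9 280 295 [481. 348.  11.]
167 2 286 288 [466. 331.  10.]
pred tip (np.float64(295.46102298569417), np.float64(163.80465593090418))
```

View pics/s6c.png

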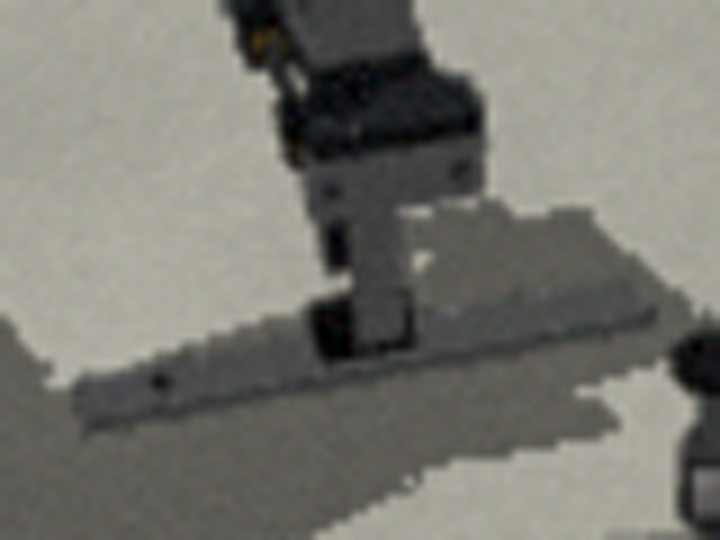

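The near finger now reaches down in front of the block (crop rows 290–345), with the tip still about 25 mm up. I'll go 12 mm lower, then close.

>>> move_arm([
  [0,0,0.004,0],
  [0,0,0.008,0],
  [0,0,0.012,0],
  [0,0,0.012,0],
  [0,0,0.012,0],
])

```text
clock: 24.7
eef_pos: [495.3, 358.9, -10.6]
eef_rot: [-3.142, -0.0, -2.876]
wrist_force: [-0.1, -0.8, -0.7]
finger_gap: 50.0
finger_force: 0.0
```

>>> move_arm([
  [0,0,0,0],
  [0,0,0,0],
  [0,0,0,0],
  [0,0,0,0],
  [0,0,0,0],
  [0,0,0,0],
  [0,0,0,0],
], jaw=0.005)

```text
clock: 25.4
eef_pos: [495.4, 359.1, -10.4]
eef_rot: [3.141, 0.0, -2.876]
wrist_force: [0.4, 1.5, 1.1]
finger_gap: 19.9
finger_force: 40.0
```

>>> move_arm([
  [0,0,-0.02,0],
  [0,0,-0.05,0],
  [0,0,-0.08,0],
  [0,0,-0.11,0],
  [0,0,-0.14,0],
  [0,0,-0.14,0],
  [0,0,-0.14,0],
])

```text
clock: 26.1
eef_pos: [495.2, 358.8, 128.9]
eef_rot: [-3.141, -0.0, -2.876]
wrist_force: [-0.2, -0.6, -2.4]
finger_gap: 19.6
finger_force: 40.0
```

Run:
```python
from h import *
plan(430,180,130,np.pi/2+.0255)
```

```text
shift [ 0.1098 -0.1555 -0.0011] turn 1.8105 at [495.2 358.8 128.9] yaw -2.8764 t 26.1 F [-0.2 -0.6 -2.4]
```

>>> move_arm([
  [0.02,-0.03,0,0.05],
  [0.04,-0.06,0,0.18],
  [0.06,-0.09,0,0.32],
  [0.08,-0.12,0,0.46],
  [0.1,-0.145,0,0.6],
  [0.11,-0.155,0,0.74],
  [0.11,-0.155,0,0.88],
  [0.11,-0.155,0,1.02],
  [0.11,-0.155,0,1.16],
  [0.11,-0.155,0,1.3],
  [0.11,-0.155,0,1.44],
  [0.11,-0.155,0,1.58],
])

```text
clock: 27.3
eef_pos: [428.9, 180.2, 127.6]
eef_rot: [-3.138, 0.0, 1.821]
wrist_force: [-0.6, 0.7, -2.5]
finger_gap: 19.3
finger_force: 40.0
```

Run:
```python
from h import *
print(manip.read_state()['finger_gap']);plan(445,-115,130,np.pi/2+.0255)
```

```text
19.29634300066908
shift [-0.29   -0.0575 -0.0021] turn 0.2247 at [428.9 180.2 127.6] yaw 1.821 t 27.3 F [-0.6  0.7 -2.5]
```

>>> move_arm([
  [0,0,-0.002,0.1],
  [-0.02,-0.005,-0.002,0.2],
  [-0.06,-0.012,-0.002,0.225],
  [-0.1,-0.02,-0.002,0.225],
  [-0.14,-0.028,-0.002,0.225],
  [-0.18,-0.036,-0.002,0.225],
  [-0.22,-0.044,-0.002,0.225],
  [-0.26,-0.052,-0.002,0.225],
  [-0.28,-0.056,-0.002,0.225],
  [-0.29,-0.0575,-0.002,0.225],
  [-0.29,-0.0575,-0.002,0.225],
])

```text
clock: 28.4
eef_pos: [447.1, -114.9, 130.4]
eef_rot: [-3.14, -0.001, 1.6]
wrist_force: [-0.7, -0.1, -1.8]
finger_gap: 19.5
finger_force: 40.0
```

```bash
cat > chk.py <<'E'
from h import *
c=cam('top');w=cloud(c);z=w[...,2]
def show(m,a=50):
    k,l,s,ce=cv2.connectedComponentsWithStats(m.astype(np.uint8))
    for i in range(1,k):
        if s[i,4]>a: print(s[i,4],np.median(w[l==i],axis=0).round(1),[np.round(q,1) for q in cv2.minAreaRect(w[l==i][:,:2].astype(np.float32))])
print('in trough');show((z>60)&(z<90)&(w[...,0]>590)&(w[...,0]<665)&(w[...,1]<10)&(w[...,1]>-250),20)
print('elsewhere');show((z>34)&(z<50)&(w[...,0]>300)&(w[...,0]<700)&(abs(w[...,1])<400),60)
E
python3 chk.py
python3 - <<'E'
from h import *
print(manip.read_state()['finger_gap']);plan(627.6,-115.7,130,np.pi/2+.0255)
E
```

```text
in trough
202 [ 629.2 -214.1   70.7] [array([ 629.4, -215.1]), array([51.3, 24.8]), np.float64(1.3)]
188 [624.2 -14.4  70.7] [array([624.2, -15.6]), array([51.3, 23.5]), np.float64(1.0)]
147 [625.1 -61.2  66.9] [array([626.3, -61.3]), array([34.5, 31.5]), np.float64(0.5)]
146 [ 625.8 -115.9   66.8] [array([ 627. , -115.9]), array([34.6, 31.5]), np.float64(0.9)]
150 [ 628.7 -172.6   66.9] [array([ 627.8, -172.1]), array([33.2, 33.8]), np.float64(45.7)]
elsewhere
19.10491469245008
shift [-0.0071  0.1802  0.0003] turn 0.005 at [ 447.2 -114.1  130.6] yaw 1.6013 t 28.45 F [-0.5  1.  -2.1]
```

>>> move_arm([
  [0,0.03,0,0.005],
  [-0.003,0.07,0,0.005],
  [-0.006,0.11,0,0.005],
  [-0.0065,0.15,0,0.005],
  [-0.0065,0.18,0,0.005],
  [-0.0065,0.18,0.02,0.005],
  [-0.0065,0.18,0.04,0.005],
  [-0.0065,0.18,0.05,0.005],
  [-0.0065,0.18,0.05,0.005],
  [-0.0065,0.18,0.05,0.005],
  [-0.0065,0.18,0.05,0.005],
])

```text
clock: 29.55
eef_pos: [628.3, -115.3, 82.8]
eef_rot: [3.14, 0.0, 1.597]
wrist_force: [-0.6, -0.0, -2.0]
finger_gap: 19.5
finger_force: 40.0
```

```bash
cat > al.py <<'E'
from h import *
import sys
c=cam('top','al');w=cloud(c);z=w[...,2];f=c['frame'].astype(int)
reg=(w[...,0]>590)&(w[...,0]<665)
zb=float(sys.argv[1])
m=(abs(z-zb)<7)&reg&(w[...,1]>-240)&(w[...,1]<10)
# per-column x extent of bar-height points by y bins
for y0 in range(-240,15,12):
    q=w[m&(w[...,1]>=y0)&(w[...,1]<y0+12)]
    if len(q)>5: print('bar y',y0,len(q),q[:,0].min().round(1),q[:,0].max().round(1),q[:,0].mean().round(1),np.median(q[:,2]).round(1))
g=c['frame'][160:225,290:420];cv2.imwrite('pics/al_c.png',cv2.resize(g,None,fx=6,fy=6,interpolation=cv2.INTER_CUBIC))
s=manip.read_state();print(np.round(s['eef_pos'],1),s['eef_rot'][2],s['finger_gap'],s['clock'])
E
python3 al.py 98
```

```text
bar y -72 22 611.7 639.8 628.2 102.3
bar y -60 55 611.5 639.5 625.3 101.4
bar y -48 56 611.5 639.5 625.4 101.9
bar y -36 59 611.2 639.3 625.1 102.0
bar y -24 48 611.0 639.3 624.4 101.6
bar y -12 55 610.8 639.3 624.8 102.2
bar y 0 23 611.0 638.9 624.9 101.2
[ 628.2 -115.4   82.7] 1.5968197732193015 19.806970780529408 29.6
```

View pics/al_c.png

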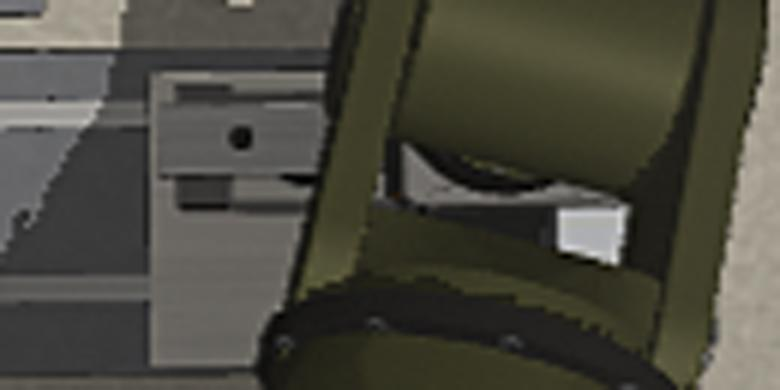

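The bar's dotted end shows at crop (240,137), with the +y block evenly on both sides of it, so it's aligned. I'll lower it into the notches.

>>> move_arm([
  [0,-0.0005,0.006,0],
  [0,-0.0005,0.012,0],
  [0,-0.0005,0.016,0],
  [0,-0.0005,0.019,0],
  [0,-0.0005,0.021,0],
  [0,-0.0005,0.022,0],
  [0,-0.0005,0.022,0],
])

```text
clock: 30.3
eef_pos: [627.3, -115.5, 59.5]
eef_rot: [-3.142, -0.0, 1.597]
wrist_force: [-0.5, 0.4, -2.0]
finger_gap: 19.6
finger_force: 40.0
```

```bash
python3 al.py 79; python3 -c "
from h import *
print(manip.read_state()['wrist_force'])"
```

```text
bar y -72 26 611.1 640.0 627.1 78.3
bar y -60 53 610.8 639.8 624.2 79.0
bar y -48 55 610.4 639.5 625.8 78.6
bar y -36 65 600.5 649.9 622.9 78.8
bar y -24 73 600.2 649.8 623.5 77.5
bar y -12 76 600.3 649.6 624.5 78.1
bar y 0 17 610.1 636.3 625.5 77.9
[ 627.3 -115.5   59.6] 1.5968116463551687 19.986200754389525 30.35
[ 0.41130346  0.07421693 -1.64916721]
```

>>> move_arm([
  [0,0,0.001,0],
  [0,0,0.001,0],
  [0,0,0.001,0],
])

```text
clock: 30.65
eef_pos: [627.3, -115.5, 58.6]
eef_rot: [3.141, 0.0, 1.597]
wrist_force: [0.3, -0.2, -1.3]
finger_gap: 19.6
finger_force: 40.0
```

>>> move_arm([
  [0,0,0,0],
  [0,0,0,0],
  [0,0,0,0],
  [0,0,-0.015,0],
  [0,0,-0.045,0],
  [0,0,-0.07,0],
  [0,-0.04,-0.07,0],
  [0,-0.08,-0.07,0],
  [0,-0.12,-0.07,0],
  [0,-0.16,-0.07,0],
  [0,-0.2,-0.07,0],
  [0,-0.2,-0.07,0],
], jaw=0.04)

```text
clock: 31.85
eef_pos: [424.4, -120.6, 129.7]
eef_rot: [3.141, 0.0, 1.596]
wrist_force: [1.0, 0.1, 0.6]
finger_gap: 40.1
finger_force: 0.0
```

```bash
cat > bc.py <<'E'
from h import *
c=cam('top','bc');w=cloud(c);z=w[...,2];f=c['frame'].astype(int)
reg=(w[...,0]>605)&(w[...,0]<648)
def fit(n,m):
    q=w[m]
    if len(q)<10: print(n,len(q));return
    r=cv2.minAreaRect(q[:,:2].astype(np.float32));print(n,len(q),'med',np.median(q,axis=0).round(1),'rect',[np.round(a,1) for a in r])
fit('barblock',reg&(z>90)&(z<108))
fit('bar',reg&(z>74.5)&(z<84)&(abs(w[...,0]-626)<16.5))
fit('post',(w[...,0]>530)&(w[...,0]<560)&(z>78)&(z<92))
fit('head',(w[...,1]>60)&(z>185)&(z<205)&(w[...,0]>600)&(w[...,0]<645))
h=77
dark=(f.max(2)<60)&(abs(z-78)<6)&reg
for b in blobs(c,dark,h,4): print('dot?',b)
ty=blobs(c,(f.max(2)<60)&(z>185)&(z<205),195,20);print('head',ty)
fit('plate',(z>18)&(z<30)&(w[...,0]>520)&(w[...,0]<590)&(w[...,1]<160)&(w[...,1]>-260))
cv2.imwrite('pics/bc_c.png',cv2.resize(c['frame'][140:240,220:430],None,fx=3.5,fy=3.5,interpolation=cv2.INTER_CUBIC))
s=manip.read_state();print(np.round(s['eef_pos'],1),s['clock'])
E
python3 bc.py
```

```text
barblock 128 med [ 626.4 -116.4   99.8] rect [array([ 626.6, -116.5]), array([18.2, 38.6]), np.float64(0.3)]
bar 914 med [ 626.  -111.1   77.9] rect [array([ 624.9, -116.3]), array([ 31.3, 240.1]), np.float64(0.6)]
post 31 med [ 542.3 -117.    86.3] rect [array([ 542.2, -116.8]), array([13.7, 14.4]), np.float64(26.5)]
head 116 med [621.   94.8 195.4] rect [array([622. ,  95.3]), array([25.7, 26.8]), np.float64(0.4)]
dot? (np.int32(10), array([329.7, 183.7]), array([624.5, -31.7,  77. ]))
dot? (np.int32(6), array([380.5, 189. ]), array([ 612.4, -162.7,   77. ]))
head [(np.int32(109), array([275. , 179.6]), array([621.8,  94.7, 195. ]))]
plate 1995 med [ 560.8 -115.5   24.8] rect [array([ 560.1, -119.6]), array([ 62.6, 252.6]), np.float64(0.7)]
[ 426.7 -120.9  130.1] 31.9
```

View pics/bc_c.png

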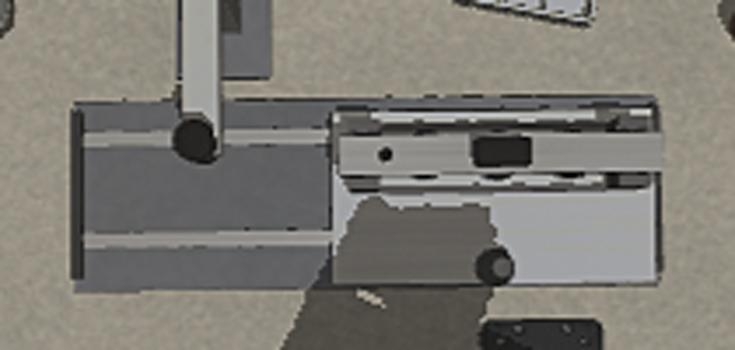

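The bar lies flat in both notches. Its dot is at crop (386,154), towards the stand, and the post is at (495,266). Next I'll grip the post.

```bash
python3 -c "
from h import *
plan(542.3,-117,38,np.pi/2+.0255)"
```

```text
shift [0.0011 0.1155 0.0924] turn -0.0005 at [ 426.7 -120.9  130.1] yaw 1.5958 t 31.9 F [ 0.9 -0.4  0.2]
```

>>> move_arm([
  [0.001,0.04,0,0],
  [0.001,0.08,0,0],
  [0.001,0.115,0,0],
  [0.001,0.115,0,0],
  [0.001,0.115,0.03,0],
  [0.001,0.115,0.06,0],
  [0.001,0.115,0.085,0],
  [0.001,0.115,0.092,0],
  [0.001,0.115,0.092,0],
  [0.001,0.115,0.092,0],
], jaw=0.05, squeeze=30)

```text
clock: 32.9
eef_pos: [543.1, -116.9, 38.0]
eef_rot: [3.14, 0.001, 1.597]
wrist_force: [0.1, -1.5, 1.0]
finger_gap: 49.6
finger_force: 0.0
```

>>> move_arm([
  [0,0,0,0],
  [0,0,0,0],
  [0,0,0,0],
  [0,0,0,0],
  [0,0,0,0],
  [0,0,0,0],
  [0,0,0,0],
  [0,0,0,0],
], jaw=0.005)

```text
clock: 33.7
eef_pos: [543.3, -116.7, 36.8]
eef_rot: [3.139, 0.0, 1.597]
wrist_force: [7.7, 0.3, -2.2]
finger_gap: 15.4
finger_force: 30.0
```

Gripped at 15.4 mm, a proper hold this time. I'll slide it smoothly by 126 mm.

>>> move_arm([
  [0.004,0,0,0],
  [0.012,0,0,0],
  [0.024,0,0,0],
  [0.038,0,0,0],
  [0.053,0,0,0],
  [0.068,0,0,0],
  [0.083,0,0,0],
  [0.098,0,0,0],
  [0.11,0,0,0],
  [0.119,0,0,0],
  [0.124,0,0,0],
  [0.126,0,0,0],
])

```text
clock: 34.9
eef_pos: [540.1, 9.4, 36.8]
eef_rot: [3.139, 0.001, 1.597]
wrist_force: [7.1, -1.7, -4.0]
finger_gap: 15.3
finger_force: 30.0
```

>>> move_arm([
  [0,0,0,0],
  [0,0,0,0],
  [0,0,0,0],
])

```text
clock: 35.2
eef_pos: [540.1, 9.6, 36.8]
eef_rot: [3.139, -0.0, 1.597]
wrist_force: [8.0, 3.9, -4.1]
finger_gap: 15.4
finger_force: 30.0
```

```bash
python3 bc.py
python3 - <<'E'
from h import *
c=cam('side');cv2.imwrite('pics/tip_c.png',cv2.resize(c['frame'][140:240,290:400],None,fx=6,fy=6,interpolation=cv2.INTER_CUBIC))
print('pred tip side',pix(c,[621.5,95,89]),'dot if there',pix(c,[621.5,95,77]))
E
```

```text
barblock 0
bar 578 med [623.7 -45.4  77.8] rect [array([624.6,   9. ]), array([ 29.1, 238.2]), np.float64(0.6)]
post 0
head 116 med [621.   94.9 195.1] rect [array([622.1,  95. ]), array([25.3, 26.7]), np.float64(72.1)]
dot? (np.int32(5), array([335., 178.]), array([639.4, -45.2,  77. ]))
dot? (np.int32(10), array([294.3, 189.9]), array([607.2,  59.6,  77. ]))
head [(np.int32(111), array([275. , 179.5]), array([622.1,  94.9, 195. ])), (np.int32(331), array([311.7, 185. ]), array([610.6,  11.1, 195. ])), (np.int32(171), array([312.5, 240.9]), array([484. ,   7.4, 195. ]))]
plate 681 med [560.9 -80.4  24.6] rect [array([559.3, -48.6]), array([ 62.6, 395.2]), np.float64(0.8)]
[540.1   9.5  36.8] 35.25
pred tip side (np.float64(333.1751368861507), np.float64(191.80837469497456)) dot if there (np.float64(333.13709597937486), np.float64(194.77301626761266))
```

View pics/tip_c.png

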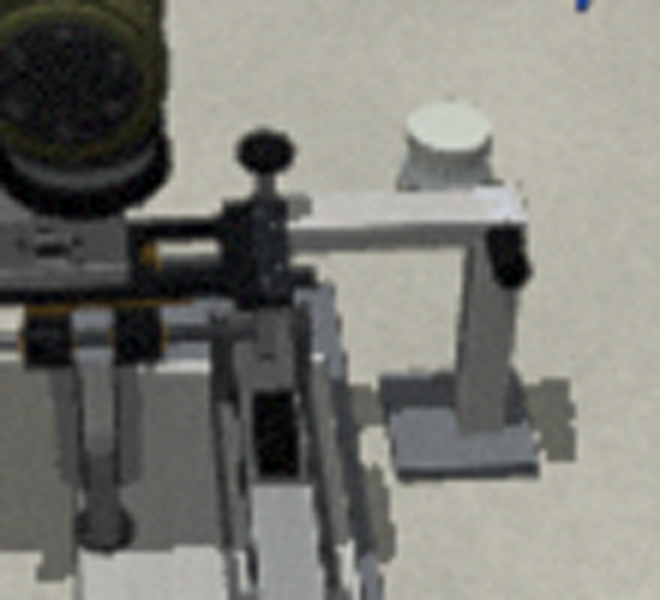

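The gripper's body hides the tip. The plunger head is at crop (265,152) and the bar's grip block at (276,435). I'll release the post and back off to verify.

>>> move_arm([
  [0,0,0,0],
  [0,0,0,0],
  [0,0,0,0],
  [0,0,0,0],
  [0,0,-0.03,0],
  [0,0,-0.07,0],
  [0,0,-0.11,0],
  [-0.01,-0.03,-0.12,0],
  [-0.02,-0.07,-0.12,0],
  [-0.03,-0.11,-0.12,0],
  [-0.03,-0.13,-0.12,0],
  [-0.03,-0.13,-0.12,0],
], jaw=0.05)

```text
clock: 36.5
eef_pos: [408.3, -24.3, 157.0]
eef_rot: [3.141, 0.0, 1.596]
wrist_force: [2.0, 0.1, -0.7]
finger_gap: 49.9
finger_force: 0.0
```

```bash
python3 bc.py
python3 - <<'E'
from h import *
c=cam('side');cv2.imwrite('pics/tip2_c.png',cv2.resize(c['frame'][150:230,300:380],None,fx=7,fy=7,interpolation=cv2.INTER_CUBIC))
E
```

```text
barblock 127 med [623.3  10.7  99.8] rect [array([622.5,   9.7]), array([18. , 38.2]), np.float64(0.9)]
bar 774 med [623.3 -24.6  77.8] rect [array([624.2,   9.1]), array([ 29.2, 238.3]), np.float64(0.9)]
post 32 med [539.2   8.7  87.8] rect [array([539.2,   8.7]), array([12.7, 12.9]), np.float64(0.7)]
head 117 med [620.9  95.  195.2] rect [array([622.1,  95. ]), array([25.3, 27.3]), np.float64(1.8)]
dot? (np.int32(5), array([335., 178.]), array([639.4, -45.2,  77. ]))
dot? (np.int32(4), array([294.5, 190. ]), array([607. ,  59.1,  77. ]))
head [(np.int32(111), array([275. , 179.5]), array([622.1,  94.9, 195. ]))]
plate 2097 med [559.4   9.2  24.7] rect [array([557.6, -56.9]), array([ 65.3, 378.3]), np.float64(0.3)]
[409.7 -24.3 157.1] 36.55
```

View pics/tip2_c.png

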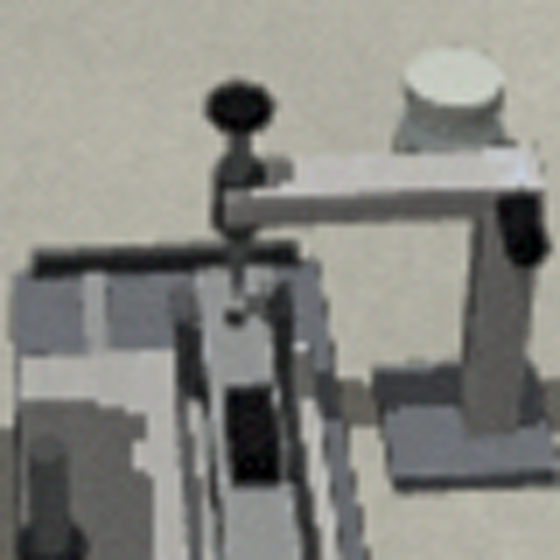

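The dot is at crop (235,317), just below the tip at (237,295). That matches the predicted dot pixel within 1 px (about 2 mm). On to the plunger press.

```bash
python3 -c "
from h import *
plan(621.7,95,200,np.pi/2+.0255)"
```

```text
shift [ 0.1137  0.2144 -0.0428] turn 0.0002 at [410.4 -24.2 157. ] yaw 1.5965 t 36.6 F [-0.3 -0.2 -0.4]
```

>>> move_arm([
  [0,0,-0.04,0],
  [0.02,0.03,-0.05,0],
  [0.04,0.07,-0.05,0],
  [0.06,0.11,-0.05,0],
  [0.08,0.15,-0.05,0],
  [0.1,0.19,-0.05,0],
  [0.113,0.2135,-0.05,0],
  [0.113,0.2135,-0.05,0],
  [0.113,0.2135,-0.04,0],
  [0.113,0.2135,-0.04,0],
  [0.113,0.2135,-0.04,0],
], jaw=0.0)

```text
clock: 37.7
eef_pos: [619.9, 94.0, 196.5]
eef_rot: [-3.141, 0.0, 1.596]
wrist_force: [-0.7, 0.7, -0.0]
finger_gap: 0.6
finger_force: 0.0
```

```bash
python3 -c "
from h import *
plan(621.7,95,175,np.pi/2+.0255)
c=cam('side');W=cloud(c);p=np.array(manip.read_state()['eef_pos'])
d=np.hypot(W[...,0]-p[0],W[...,1]-p[1]);m=(d<35)&(W[...,2]>185)&(W[...,2]<260)
v,u=np.where(m)
for r in range(v.min(),v.max()+1):
  q=W[m][v==r]
  if len(q):print(r,len(q),u[v==r].min(),u[v==r].max(),np.median(q,axis=0).round(0))
cv2.imwrite('pics/pl.png',cv2.resize(c['frame'][110:210,290:400],None,fx=5,fy=5,interpolation=cv2.INTER_CUBIC))
"
```

```text
shift [0.001  0.0019 0.0215] turn -0.0 at [619.9  94.  196.5] yaw 1.5963 t 37.7 F [-0.7  0.7 -0. ]
147 9 329 337 [619.  85. 259.]
148 9 329 337 [619.  84. 256.]
149 9 329 337 [619.  84. 253.]
150 9 329 337 [619.  85. 249.]
151 9 329 337 [619.  84. 246.]
152 9 329 337 [619.  85. 242.]
153 9 329 337 [619.  84. 239.]
154 9 329 337 [619.  84. 236.]
155 9 329 337 [619.  84. 233.]
156 7 330 336 [619.  84. 229.]
157 5 331 335 [619.  83. 227.]
158 2 332 334 [619.  84. 222.]
162 7 331 337 [623. 103. 195.]
163 9 330 338 [623.  99. 194.]
164 10 329 338 [621.  95. 194.]
165 10 329 338 [621.  89. 194.]
166 9 330 338 [622.  86. 193.]
167 9 330 338 [622.  84. 191.]
168 6 331 336 [621.  83. 189.]
```

View pics/pl.png

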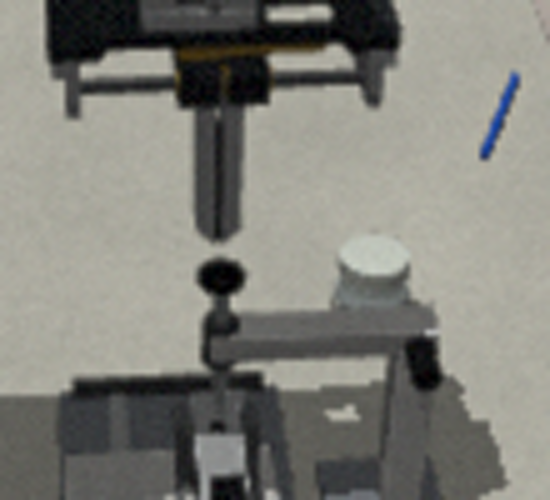

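The shut fingers hang straight above the head: tip at crop (218,240), z ≈ 221; head at (221,275), z ≈ 195. The tip offset is therefore about 24 mm, and I'll press in steps.

>>> move_arm([
  [0.001,0.002,0.01,0],
  [0.001,0.002,0.018,0],
  [0.001,0.002,0.022,0],
  [0.001,0.002,0.025,0],
  [0.001,0.002,0.028,0],
  [0.001,0.002,0.03,0],
  [0.001,0.002,0.03,0],
])

```text
clock: 38.45
eef_pos: [622.3, 95.4, 166.6]
eef_rot: [3.142, -0.0, 1.597]
wrist_force: [-2.3, -0.7, 1.7]
finger_gap: 0.5
finger_force: 1.0
```

>>> move_arm([
  [0,0,0.002,0],
  [0,0,0.004,0],
  [0,0,0.005,0],
  [0,0,0.005,0],
])

```text
clock: 38.85
eef_pos: [622.4, 95.5, 161.6]
eef_rot: [3.141, -0.0, 1.597]
wrist_force: [-0.1, -0.2, 3.7]
finger_gap: 0.6
finger_force: 1.8
```

>>> move_arm([
  [0,0,0.001,0],
  [0,0,0.002,0],
  [0,0,0.003,0],
  [0,0,0.003,0],
])

```text
clock: 39.25
eef_pos: [622.5, 95.5, 159.3]
eef_rot: [3.141, -0.0, 1.597]
wrist_force: [-2.5, -0.4, 9.3]
finger_gap: 0.3
finger_force: 4.5
```

>>> move_arm([
  [0,0,0.001,0],
  [0,0,0.002,0],
  [0,0,0.002,0],
  [0,0,0.002,0],
])

```text
clock: 39.65
eef_pos: [622.7, 95.5, 159.0]
eef_rot: [3.139, -0.0, 1.597]
wrist_force: [-8.2, -1.2, 20.9]
finger_gap: 0.4
finger_force: 10.6
```

The plunger has bottomed out: the force rose to 21 N with no further travel. I'll retract it, then clear back.

>>> move_arm([
  [0,0,-0.01,0],
  [0,0,-0.03,0],
  [0,0,-0.05,0],
  [0,0,-0.06,0],
  [-0.02,-0.04,-0.06,0],
  [-0.04,-0.08,-0.06,0],
  [-0.06,-0.12,-0.06,0],
  [-0.08,-0.16,-0.06,0],
  [-0.09,-0.2,-0.06,0],
  [-0.09,-0.2,-0.06,0],
])

```text
clock: 40.65
eef_pos: [421.6, -0.5, 216.4]
eef_rot: [-3.141, 0.0, 1.595]
wrist_force: [0.1, -0.1, -0.6]
finger_gap: 0.5
finger_force: 0.0
```

```bash
python3 bc.py; python3 -c "
from h import *
plan(539.5,8.7,38,np.pi/2+.0255)"
```

```text
barblock 128 med [622.4   9.6  99.7] rect [array([622.5,   9.6]), array([18., 38.]), np.float64(0.7)]
bar 762 med [623.1 -22.3  77.8] rect [array([624.4,   9.2]), array([ 29.2, 238.2]), np.float64(0.7)]
post 31 med [540.4   9.9  86.4] rect [array([539.2,   8.7]), array([12.7, 12.8]), np.float64(0.8)]
head 117 med [621.1  94.8 195.3] rect [array([622.1,  95.1]), array([26. , 26.7]), np.float64(68.3)]
dot? (np.int32(5), array([335., 178.]), array([639.4, -45.2,  77. ]))
dot? (np.int32(7), array([296., 190.]), array([607. ,  55.2,  77. ]))
dot? (np.int32(4), array([302.5, 190. ]), array([607.3,  38.4,  77. ]))
head [(np.int32(113), array([274.9, 179.5]), array([622. ,  95.1, 195. ]))]
plate 2112 med [559.4   9.2  24.7] rect [array([558. , -52.5]), array([ 65.3, 386.7]), np.float64(0.7)]
[ 4.236e+02 -1.000e-01  2.168e+02] 40.7
shift [0.006  0.1159 0.1789] turn -0.0007 at [ 4.236e+02 -1.000e-01  2.168e+02] yaw 1.5956 t 40.7 F [ 0.1  0.7 -0.1]
```

>>> move_arm([
  [0.003,0.04,0,0],
  [0.006,0.08,0.01,0],
  [0.007,0.116,0.04,0],
  [0.007,0.116,0.07,0],
  [0.007,0.116,0.09,0],
  [0.007,0.116,0.09,0],
  [0.007,0.116,0.12,0],
  [0.007,0.116,0.15,0],
  [0.007,0.116,0.17,0],
  [0.007,0.116,0.178,0],
  [0.007,0.116,0.178,0],
  [0.007,0.116,0.178,0],
], jaw=0.05)

```text
clock: 41.9
eef_pos: [541.4, 10.4, 39.9]
eef_rot: [3.14, 0.0, 1.597]
wrist_force: [-0.5, 0.1, 0.8]
finger_gap: 49.9
finger_force: 0.0
```

>>> move_arm([
  [0,0,0,0],
  [0,0,0,0],
  [0,0,0,0],
  [0,0,0,0],
  [0,0,0,0],
  [0,0,0,0],
  [0,0,0,0],
  [0,0,0,0],
], jaw=0.005)

```text
clock: 42.7
eef_pos: [540.0, 10.3, 38.6]
eef_rot: [-3.141, -0.0, 1.597]
wrist_force: [-5.1, -0.1, 4.9]
finger_gap: 15.1
finger_force: 30.0
```

>>> move_arm([
  [-0.004,0,0,0],
  [-0.012,0,0,0],
  [-0.024,0,0,0],
  [-0.038,0,0,0],
  [-0.053,0,0,0],
  [-0.068,0,0,0],
  [-0.083,0,0,0],
  [-0.098,0,0,0],
  [-0.11,0,0,0],
  [-0.118,0,0,0],
  [-0.123,0,0,0],
  [-0.125,0,0,0],
])

```text
clock: 43.9
eef_pos: [543.2, -114.9, 38.6]
eef_rot: [-3.14, -0.0, 1.596]
wrist_force: [-6.6, 2.7, 6.4]
finger_gap: 15.3
finger_force: 30.0
```

>>> move_arm([
  [-0.001,0,0,0],
  [-0.002,0,0,0],
  [-0.003,0,0,0],
  [-0.004,0,0,0],
  [-0.004,0,0,0],
])

```text
clock: 44.4
eef_pos: [543.3, -116.6, 38.6]
eef_rot: [-3.14, -0.003, 1.597]
wrist_force: [-6.4, 14.5, 8.7]
finger_gap: 15.3
finger_force: 30.0
```

At the stop: force is rising and the arm reads the same y as before. I'll ease the command back, release, retreat and check.

>>> move_arm([
  [0.001,0,0,0],
  [0.001,0,0,0],
  [0.001,0,0,0],
  [0.001,0,0,0],
  [0.001,0,0,0],
  [0.001,0,-0.03,0],
  [0.001,0,-0.07,0],
  [0.001,0,-0.11,0],
  [0.001,-0.04,-0.12,0],
  [0.001,-0.08,-0.12,0],
  [0.001,-0.12,-0.12,0],
  [0.001,-0.15,-0.12,0],
], jaw=0.05)

```text
clock: 45.6
eef_pos: [391.9, -121.5, 158.5]
eef_rot: [3.141, 0.0, 1.597]
wrist_force: [0.3, 0.5, 0.6]
finger_gap: 50.1
finger_force: 0.0
```

```bash
python3 bc.py
python3 - <<'E'
from h import *
c=cam('side')
cv2.imwrite('pics/fin.png',np.hstack([cv2.resize(c['frame'][170:320,290:400],None,fx=3.5,fy=3.5,interpolation=cv2.INTER_CUBIC),cv2.resize(cv2.imread('pics/bc.png')[140:290,320:430],None,fx=3.5,fy=3.5,interpolation=cv2.INTER_CUBIC)]))
E
```

```text
barblock 128 med [ 626.5 -116.5   99.7] rect [array([ 626.6, -116.4]), array([18.3, 38.1]), np.float64(1.1)]
bar 910 med [ 625.9 -113.7   77.8] rect [array([ 625. , -117.6]), array([ 31.2, 237.6]), np.float64(0.6)]
post 31 med [ 542.2 -117.2   87. ] rect [array([ 542.5, -117.8]), array([13.8, 15.2]), np.float64(25.5)]
head 116 med [621.   94.8 195.5] rect [array([622. ,  95.1]), array([25.5, 27.2]), np.float64(2.7)]
dot? (np.int32(9), array([329.9, 183.7]), array([624.6, -32.2,  77. ]))
dot? (np.int32(5), array([379., 189.]), array([ 612.4, -158.8,   77. ]))
head [(np.int32(109), array([275. , 179.6]), array([621.7,  94.8, 195. ]))]
plate 2009 med [ 560.9 -115.2   24.8] rect [array([559.2, -47.3]), array([ 62.5, 398.1]), np.float64(0.7)]
[ 389.4 -121.3  158.4] 45.65
```

View pics/fin.png

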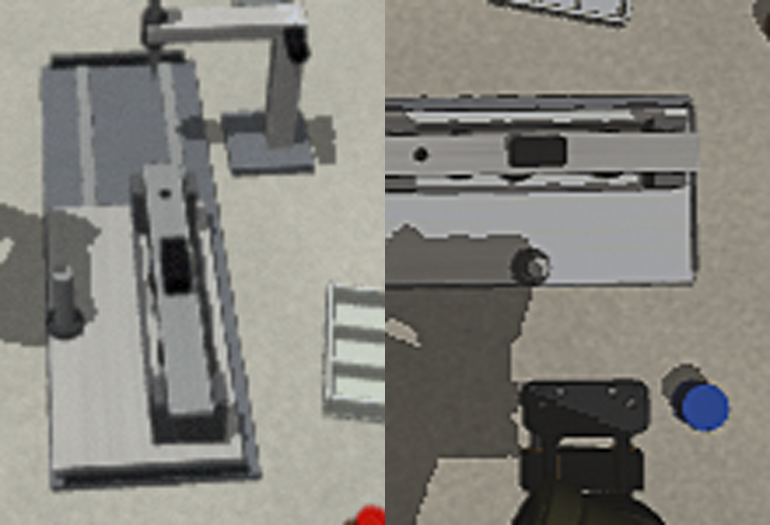

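Both crops show the carriage at its loading stop. The bar is flat in both notches with its dot (side crop 165,193) towards the stand, and the plunger is up. I'll let the arm settle and hand in.

>>> move_arm([
  [0,0,0,0],
  [0,0,0,0],
  [0,0,0,0],
  [0,0,0,0],
])

```text
clock: 46.1
eef_pos: [394.3, -121.5, 158.3]
eef_rot: [-3.141, -0.0, 1.597]
wrist_force: [0.2, -1.2, 0.1]
finger_gap: 50.3
finger_force: 0.0
```

```bash
python3 -c "
from cell import manip
print(manip.sign_off())"
```

```text
the job is handed in; nothing more can be done
None
```

I handed the job in at about 46 s: three pots in the trough, the bar laid, the dot marked and the loaded carriage back at its loading stop. `sign_off()` returned no verdict, so I don't know how it was judged.

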